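Pack the gap of a bench creasing press by feel

ROBOT

A 7-joint arm with a two-finger parallel gripper is mounted at the origin on a cart in front of the work surface, level with it; the furniture and walls round the work are solid. World frame = base frame: x ahead of the robot, y to its left, z up, the work surface at z = 0. Lengths are in m, angles in rad, forces in N, time in s.
With the tool pointing down it reaches from about 0.425 to 1.025 m from the base axis. Payload 3.6 kg.
Tool frame: the origin (TCP) lies where the fingers leave the gripper's body, on its centre line; the fingertips stand tips_ahead ahead of it and the grasp point (between the pads) lies 54 mm ahead of it (tips_ahead is the distance from the TCP to the fingertips, in m); z points along the fingers, y is the line along which they close (so a half turn about z gives the same grasp; the last joint's range is limited). The gripper opens to 85 mm and grips with 20 to 120 N. Pads are 22 mm wide; open, the fingers measure 114 mm over their backs; the gripper's body (76 mm by 85 mm) begins 54 mm behind the grasp point. The pads swing forward as they close: fully open they stand 13 mm farther back than shut.
Start: joints at [-1.21, 0.591, 0.048, 1.609, -0.033, 0.943, -0.034], TCP at [0.318, 0.652, 0.304] pointing down, gripper open.
Joint ranges: [-2.69, 2.69], [-0.47, 2.24], [-1.27, 1.36], [0.19, 2.51], [-1.53, 4.68], [0.08, 2.07], [-3.09, 3.09]. Speed limits (rad/s): [2.57, 2.57, 3.14, 3.14, 3.14, 3.14, 3.14].

INTERFACE

Orientations are given as a rotation vector (axis times angle).
In Python, from workcell import * gives the robot as it stands.
- The arm moves only by the tool step_arm, never from a script. Its argument "increments" is a list of rows, each a list of 2 entries, a list of its own where there are three numbers: the shift along the tool's x, y, z normalised to -1 to 1, where 1 is 0.05 m, then the turn, a rotation vector about the tool's x, y, z normalised to -1 to 1, where 1 is 4 degrees. In form: [[[tx, ty, tz], [wx, wy, wz]], ...]. A call has 1 to 20 rows; each row shifts and turns the commanded pose from where the row before left it, along the tool's axes as they then stand; what a row does not reach is not made up. A row lasts 1/8 s, in which the tool goes at most 62.5 mm and 10.7 degrees, less where a joint would pass 70% of its speed; a pose out of reach is approached as far as the arm can. A call with a number of a shift or a turn outside -1 to 1 is refused whole. A call with a gripper value outside its range is refused whole. "fingers" is the closure, from -1 (fully open) to 1 (shut), set as the call begins (left out, the last holds). The fingers move at their own pace and stop on an object; "newtons" is the grip in N (left out, the last holds). Time passes only in rows, so rows that do not move let the fingers close. It gives the time, the measured TCP pose, the force, the opening and the grip force at its end, in the units of the state.
- sense(): the state, without advancing time (a new reading comes with each control period).
- camera(name): name is "scene" or "top" or "wrist"; returns the picture (400x640x3 uint8, blue, green, red); there is no depth.
- calibration(name): a dict with "fx", "fy", "cx", "cy" (pixels), "extrinsics" (4x4, takes a point from camera to world coordinates). Camera axes: x right, y up, looking along -z (the intrinsics and any distortion apply to the point x, -y, -z); pixel columns grow to the right and rows downward; lengths in m; the calibration is good to about 2 mm. A picture is of the moment at which its call begins: read the wrist's pose just before it. calibration takes no time and is no camera call; for the wrist camera it gives the pose at the moment of the call.
- finish_job(): hands the job in; it is judged then, once.
The state is a dict: "clock": time; "q": joint angles; "qd": joint speeds; "joint_efforts": joint torques, N m; "position": TCP position; "ee_rot": TCP orientation; "force": force on the tool from outside, world axes, zero at the start; "moment": the same for the moment, N m; "grip_width": finger opening in m; "finger_force": force on a finger pad.
Only numpy, scipy, OpenCV 4.12 (cv2) and the standard library are available. Lean on these libraries where they do the work, as an engineer would, in place of code of your own. Each camera call takes 0.05 s, during which the arm holds its last target. There are 200 camera calls.

TASK

A new die has been fitted to the creasing press, so nobody knows its gap: slide the clear guard fully open and, with the nut still slack, find by feel the thickest packing leaf that will slide in along the bed under the die without being forced, and leave it in there, fully home against the back stop. Then screw the knurled nut down until it stops tight so that the leaf is nipped, lay all the other leaves flat in the wooden tray and slide the guard fully shut again. Leave the things standing about where they are.

Things in the scene. Friction and masses are not known exactly. Their poses are not given: they have to be found in the camera images.
- creaser: bench creasing press, fixed. Origin: on the worktop below the middle of the die's front edge; x points into the die, away from the robot (leaves go in along +x), y left, z up. Base x -165..85, y -85..220 mm; crosshead over the die x 0..62, y -84..84, z 75..105 mm; columns 22 mm thick at x 30, y +-62 mm; guard rail end post at x -4, y 212, 87 mm high.
- mouth (a point): mouth of the die: on top of the bed below the middle of the die's front edge, axes as creaser. The die, 70 mm wide, 50 mm deep, hangs 5 to 7.6 mm above the bed (unknown which) on springs: 3 N to start it upward, then 4 N per mm. A tip thinner than the gap goes in; a blade thicker than the gap then lifts the die and drags.
- back_stop (a point): foot of the back stop, 58 mm straight behind the mouth, on top of the bed: a leaf is fully home when its tip meets it. A leaf that fits drags with up to about 10 N on the way; one whose tip is thicker than the gap stops dead at the mouth. Bed and die are polished (friction 0.15).
- bed_plate: polished steel bed, 230 x 140 mm, fixed to the press; its top, 32 mm above the worktop, runs from 165 mm in front of the mouth to 65 mm behind it. Origin: its underside, 26 mm above the worktop, below the mouth; axes as creaser.
- nut (a joint): turn of the knurled nut, rad: 0 slack, grows as it is screwed down (clockwise from above), 3.0 where it stops tight. Each rad lowers the die by 1 mm. Friction 0.08 N m; it stays where it is left.
- nut_grip (a point): middle of the knurled nut above the crosshead, on its upright axis; nut 42 mm in diameter, 32 mm high (16 mm above and below this point); it sinks 3 mm as it is tightened. Crosshead top 29 mm below this point.
- guard (a joint): slide of the clear guard along its rails, m: 0 shut (over the bed in front of the die), 0.150 fully open, to the left (+y of the press). 1.5 N of friction.
- guard_grip (a point): grip of the guard: a black upright rib on its top, 14 mm thick in the sliding direction, 56 mm long across it, 34 mm high; the point, 100 mm above the worktop, is 12 mm below the rib's top and moves with the guard. The guard is 130 mm wide, its top 78 mm above the worktop, and also closes the front.
- leaf_tray: shallow wooden tray for the leaves, fixed: 195 mm (its x) by 190 mm (its y) outside, walls 6 mm thick, 20 mm high, floor 6 mm thick. Origin: centre of its underside.
- leaf_4: packing leaf, one hole in its blade, 150 g: steel blade 4 mm thick, 40 mm wide, in a wooden grip 55 x 24 x 30 mm high; 150 mm long in all. Origin: underside of the grip at its middle; x along the blade to the tip, z up. 95 mm of blade shows in front of the grip, undersides level; over the last 14 mm its top slopes down to a tip 2 mm thick. May be absent.
- leaf_6: packing leaf, two holes in its blade, 150 g: steel blade 6 mm thick, 40 mm wide, in a wooden grip 55 x 24 x 30 mm high; 150 mm long in all. Origin: underside of the grip at its middle; x along the blade to the tip, z up. 95 mm of blade shows in front of the grip, undersides level; over the last 14 mm its top slopes down to a tip 4 mm thick.
- leaf_8: packing leaf, three holes in its blade, 150 g: steel blade 8 mm thick, 40 mm wide, in a wooden grip 55 x 24 x 30 mm high; 150 mm long in all. Origin: underside of the grip at its middle; x along the blade to the tip, z up. 95 mm of blade shows in front of the grip, undersides level; over the last 14 mm its top slopes down to a tip 6 mm thick.
- leaf_10: packing leaf, four holes in its blade, 150 g: steel blade 10 mm thick, 40 mm wide, in a wooden grip 55 x 24 x 30 mm high; 150 mm long in all. Origin: underside of the grip at its middle; x along the blade to the tip, z up. 95 mm of blade shows in front of the grip, undersides level; over the last 14 mm its top slopes down to a tip 8 mm thick. May be absent.
- block_fish: bystander: lino block, 60 x 96 x 26 mm, origin below its centre
- cutter_u: bystander: lino cutter with a wooden handle, 106 mm long, origin below its centre
- cutter_v: bystander: lino cutter with a red handle, 106 mm long, origin below its centre
- lid_spare: bystander: black jar lid, 77 mm across, origin below its centre
- leaf_4_tip (a point): tip of the 4 mm leaf: middle of the tip's lower edge, 122.5 mm along x from the leaf's origin
- leaf_6_tip (a point): tip of the 6 mm leaf: middle of the tip's lower edge, 122.5 mm along x from the leaf's origin
- leaf_8_tip (a point): tip of the 8 mm leaf: middle of the tip's lower edge, 122.5 mm along x from the leaf's origin
- leaf_10_tip (a point): tip of the 10 mm leaf: middle of the tip's lower edge, 122.5 mm along x from the leaf's origin

How it is judged:
By the outcome, as a careful person would: the job done as asked, in the order asked, and still so for the second after the job is handed in, with the robot touching nothing.
Of leaf_4, leaf_10 only 1 to 2 are there at a start; the rules pass over those that are not, and their reading is None.
At some moment in a run one of leaf_4, leaf_6, leaf_8, leaf_10 may be knocked a few centimetres aside while the robot is not near it.
Once in a run the grip may slacken for a moment while it holds something.
It also fails if it takes over 210 s, if anything falls off the work surface, if the arm or the gripper's body presses on something with over 40 N, if the wrist force passes 120 N, or if a joint passes its speed limit or range.

## Working session

There is one attempt and no reset: what is moved stays moved. The work goes in short steps, Python scripts to look and compute and a tool call to move; the robot and the scene stay as the last step left them, time stands still between calls to the robot, and variables do not carry over. Pictures are saved under pics/ and viewed, at most 14 in all, crops included, and the job is handed in when it is done.

Besides the shell and the picture viewer there is one more tool, called by a JSON object that holds its "op" and its "data". step_arm: Moves the arm, as the interface text tells. Its arguments: {"type":"object","properties":{"increments":{"type":"array"},"fingers":{"type":"number"},"newtons":{"type":"number"}},"required":["increments"]}

```bash
mkdir -p pics; ls
python3 - <<'E'
from workcell import *
import cv2
s=sense(); print(s)
for n in("scene","top","wrist"):
    c=calibration(n); print(n,c['fx'],c['fy'],c['cx'],c['cy'],c['extrinsics'],[k for k in c])
    cv2.imwrite(f"pics/{n}0.png",camera(n))
a=cv2.imread("pics/scene0.png");
E
```

```text
pics
{'clock': 0.0, 'q': array([-1.21051866,  0.59213437,  0.04831516,  1.60985551, -0.03330003,
        0.94269978, -0.03369584]), 'qd': array([-0.00048773, -0.0002388 ,  0.00095315,  0.00174396, -0.00148862,
        0.00165761,  0.00019247]), 'joint_efforts': array([-4.30636810e-04, -5.48692274e+01,  1.54625695e+00, -1.98120564e+01,
        9.32049559e-03,  8.90894327e-03, -2.82169083e-06]), 'position': array([0.31751091, 0.65102027, 0.30271774]), 'ee_rot': array([-0.70649775, -3.06072968,  0.00354992]), 'force': array([ 0.35047565,  0.3162397 , -0.17830027]), 'moment': array([0.0039463 , 0.02980105, 0.07439474]), 'finger_force': 0.0, 'grip_width': 0.08553202998848151}
scene 460.9393354632628 460.9393354632628 314.8991224450875 208.40738041350414 [[ 0.88919644  0.27394091 -0.36645064 -0.00998249]
 [-0.45743082  0.54859495 -0.69985757 -0.98570591]
 [ 0.00931335  0.78993668  0.6131177   1.02573496]
 [ 0.          0.          0.          1.        ]] ['fx', 'fy', 'cx', 'cy', 'extrinsics']
top 388.1195267589793 388.1195267589793 320.63373395368075 204.62196647544226 [[ 0.02237164  0.98084661 -0.19349273  0.32572149]
 [-0.99963396  0.02489126  0.01060017  0.0436512 ]
 [ 0.01521342  0.19318476  0.98104444  1.17330245]
 [ 0.          0.          0.          1.        ]] ['fx', 'fy', 'cx', 'cy', 'extrinsics']
wrist 302.49609267036806 302.49609267036806 322.16804740856196 197.42583739088178 [[ 0.43802279 -0.8604435  -0.26033252  0.25242648]
 [ 0.89896197  0.41865797  0.12881332  0.68252065]
 [-0.0018463  -0.29045221  0.95688772  0.37326382]
 [ 0.          0.          0.          1.        ]] ['fx', 'fy', 'cx', 'cy', 'extrinsics']
```

View pics/scene0.png

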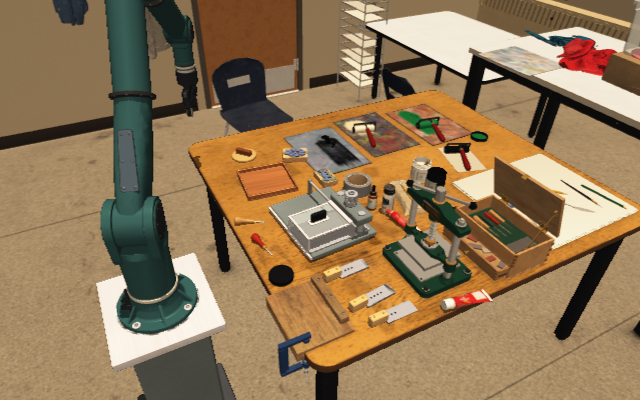

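View pics/top0.png

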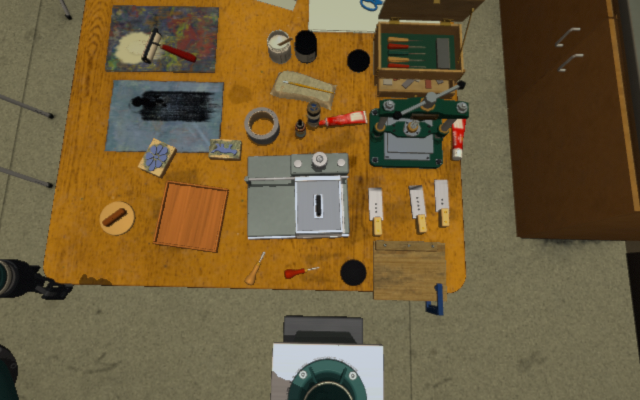

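Scene: three leaves at about (345,270), (370,298), (392,314), the grey press at (320,220) with its nut at (350,200), tray (267,181). Top: leaves at (376,210), (418,207), (442,203), press (297,195), nut (319,159), guard rib (318,206), tray (192,217).

```bash
cat > h.py <<'E'
from workcell import *
import cv2,numpy as np
from scipy.spatial.transform import Rotation as R
def px2pt(c,u,v,z):
    E=np.array(c['extrinsics']); d=E[:3,:3]@np.array([(u-c['cx'])/c['fx'],-(v-c['cy'])/c['fy'],-1]); o=E[:3,3]
    return o+d*(z-o[2])/d[2]
def pt2px(c,p):
    E=np.array(c['extrinsics']); q=E[:3,:3].T@(np.array(p)-E[:3,3]); return c['cx']+c['fx']*q[0]/-q[2], c['cy']+c['fy']*q[1]/q[2]
E
python3 - <<'E'
from h import *
a=cv2.imread("pics/top0.png")[140:300,140:460]
cv2.imwrite("pics/topc.png",cv2.resize(a[:,90:],None,fx=3.4,fy=3.4,interpolation=cv2.INTER_CUBIC))
c=calibration("top")
hsv=cv2.cvtColor(cv2.imread("pics/top0.png"),cv2.COLOR_BGR2HSV)
m=((hsv[...,1]<60)&(hsv[...,2]>120)).astype(np.uint8); 
y=((hsv[...,0]>15)&(hsv[...,0]<30)&(hsv[...,1]>70)&(hsv[...,2]>190)).astype(np.uint8)
for mm,z in((m,0.006),(y,0.03)):
  n,l,st,ce=cv2.connectedComponentsWithStats(mm)
  for i in range(1,n):
    if st[i,4]>40 and 140<ce[i][0]<470 and 140<ce[i][1]<300: print(st[i],ce[i],px2pt(c,*ce[i],z).round(3))
for n,u,v,z in(("nut",319.5,159,.15),("rib",318.5,206,.112),("tray",192.5,217,.02),("pressBL",248,238,.026)): print(n,px2pt(c,u,v,z))
E
```

```text
[175 123  35  28 260] [196.23076923 141.57692308] [0.748 0.427 0.006]
[388 135  44  17 549] [409.29690346 144.42440801] [ 0.758 -0.246  0.006]
[453 149  10   9  70] [457.81428571 152.78571429] [ 0.734 -0.399  0.006]
[292 152  55  21 791] [318.64728192 162.16434893] [0.691 0.04  0.006]
[386 152  42   7 153] [406.39215686 156.02614379] [ 0.719 -0.236  0.006]
[ 245  156  104   80 5929] [295.0391297  201.61561815] [0.563 0.11  0.006]
[434 180  15  32 371] [441.         194.12938005] [ 0.599 -0.341  0.006]
[410 187  16  31 338] [417.0887574  201.93786982] [ 0.572 -0.266  0.006]
[369 188  14  32 376] [375.         203.06117021] [ 0.565 -0.136  0.006]
[248 235  48   4 107] [271.44859813 236.82242991] [0.453 0.177 0.006]
[302 235  37   3  54] [319.66666667 236.        ] [0.459 0.032 0.006]
[442 209   7  16  91] [445.23076923 216.64835165] [ 0.524 -0.343  0.03 ]
[419 215   7  17  97] [421.98969072 222.73195876] [ 0.504 -0.273  0.03 ]
[375 217   6  17  94] [377.58510638 225.38297872] [ 0.493 -0.14   0.03 ]
nut [0.65535679 0.03857486 0.15      ]
rib [0.53098211 0.03803783 0.112     ]
tray [0.50568072 0.41400053 0.02      ]
pressBL [0.44607448 0.24356331 0.026     ]
```

View pics/topc.png

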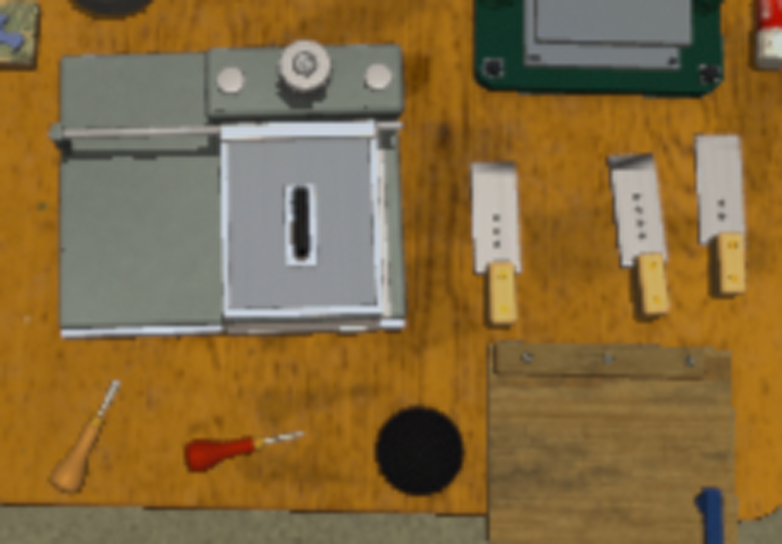

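Zoomed top view: left leaf (495,240) has three holes (8 mm), middle (640,235) four (10 mm), right (720,215) two (6 mm); the 4 mm one is absent. Only the 8 needs trying first: the 10's tip (8 mm) never enters, and the 6 always does.

Run:
```python
import workcell
print([ (k,getattr(workcell,k)) for k in dir(workcell) if not k.startswith('_')])
from h import *
s=sense(); M=R.from_rotvec(s['ee_rot']).as_matrix(); print(M.round(3))
# desired: y=(-.047,1), z down ; rib grasp TCP z
t=np.array([0.53,0.038,0.30]); print(M.T@(t-s['position']))
```

```text
[('Unreachable', <class 'workcell.Unreachable'>), ('calibration', <function make.<locals>.<lambda> at 0x7f6abc5705e0>), ('camera', <function make.<locals>.drawn_camera at 0x7f6abc570040>), ('finish_job', <function connect.<locals>.done at 0x7f6abc4e3740>), ('sense', <function make.<locals>.<lambda> at 0x7f6abc570540>), ('tips_ahead', 0.0726)]
[[-0.899  0.438 -0.001]
 [ 0.438  0.899 -0.002]
 [-0.    -0.002 -1.   ]]
[-0.45969044 -0.457995    0.00384495]
```

{"op": "step_arm", "data": {"increments": [[[-0.66,-0.655,0],[0,0,0]],[[-0.66,-0.655,0],[0,0,0]],[[-0.66,-0.655,0],[0,0,0]],[[-0.66,-0.655,0],[0,0,0]],[[-0.66,-0.655,0],[0,0,0]],[[-0.66,-0.655,0],[0,0,0]],[[-0.66,-0.655,0],[0,0,0]],[[-0.66,-0.655,0],[0,0,0]],[[-0.66,-0.655,0],[0,0,0]],[[-0.66,-0.655,0],[0,0,0]],[[-0.66,-0.655,0],[0,0,0]],[[-0.66,-0.655,0],[0,0,0]],[[-0.66,-0.655,0],[0,0,0]],[[-0.66,-0.655,0],[0,0,0]]], "fingers": -0.2, "newtons": 40}}

```text
clock: 1.9
position: [0.5323, 0.0356, 0.3039]
ee_rot: [-0.706, -3.061, -0.0]
force: [0.3, -0.1, -0.2]
grip_width: 0.0513
finger_force: 0.0
```

{"op": "step_arm", "data": {"increments": [[[0,0,0],[0,0,-0.9]],[[0,0,0],[0,0,-0.9]],[[0,0,0],[0,0,-0.9]],[[0,0,0],[0,0,-0.9]],[[0,0,0],[0,0,-0.9]],[[0,0,0],[0,0,-0.9]],[[0,0,0],[0,0,-0.9]],[[0,0,0],[0,0,-0.9]],[[0,0,0],[0,0,0]]]}}

```text
clock: 3.02
position: [0.5319, 0.0369, 0.3038]
ee_rot: [0.076, -3.14, -0.0]
force: [0.7, -1.1, -0.8]
grip_width: 0.0512
finger_force: 0.0
```

Run:
```python
from h import *
s=sense(); print(s['clock'],s['position'],R.from_rotvec(s['ee_rot']).as_matrix().round(3),s['grip_width'],s['q'].round(2))
import pickle
c=calibration("wrist"); pickle.dump(c,open("w1.pkl","wb")); cv2.imwrite("pics/w1.png",camera("wrist"))
for n,p in(("rib",(.531,.038,.112)),("nut",(.655,.0386,.15))): print(n,pt2px(c,p))
```

```text
3.025 [0.53189789 0.03693406 0.30375382] [[-0.999 -0.048 -0.   ]
 [-0.048  0.999  0.   ]
 [ 0.     0.    -1.   ]] 0.051239382817883955 [-0.17  0.35  0.01  2.04 -0.01  0.75  1.47]
rib (np.float64(324.65556242915613), np.float64(189.285251833691))
nut (np.float64(318.62310369765663), np.float64(333.7398987068117))
```

View pics/w1.png

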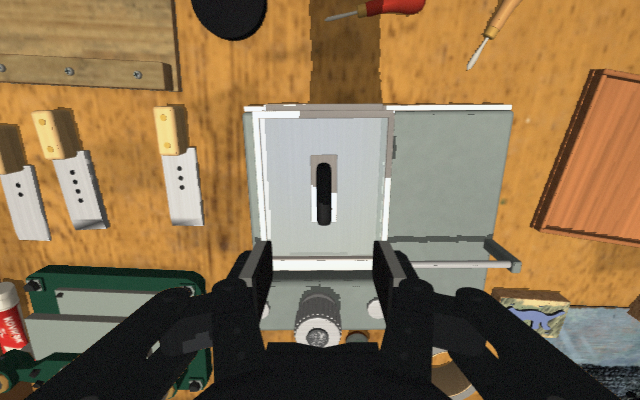

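Wrist view: rib at (324,194), nut top (318,338), press front edge at row 106 from 245 to 512, tray left edge (590,70)-(533,230), leaves 3-hole (178,180), 4-hole (75,175), 2-hole (25,190).

Run:
```python
from h import *
import pickle
c=pickle.load(open("w1.pkl","rb"))
f=lambda u,v,z: px2pt(c,u,v,z).round(4)
a,b=f(245,107,.026),f(512,106,.026); print("front edge",a,b,np.degrees(np.arctan2(-(a-b)[0],(a-b)[1]))+180)
print("front z32",f(245,107,.032))
print("rib",f(324,163,.112),f(324,226,.112),"nut",f(318,338,.15))
print("guard top",f(260,112,.078),f(388,112,.078),f(265,262,.078))
print("post",f(516,267,.087))
a=cv2.imread("pics/w1.png");h=cv2.cvtColor(a,cv2.COLOR_BGR2HSV)
y=((h[...,0]>15)&(h[...,0]<32)&(h[...,1]>70)&(h[...,2]>200)).astype(np.uint8)
n,l,st,ce=cv2.connectedComponentsWithStats(y)
for i in range(1,n):
  if st[i,4]>150: print(st[i],ce[i],f(*ce[i],.03))
```

```text
front edge [ 0.4648 -0.0527  0.026 ] [0.4495 0.2412 0.026 ] 2.980043554031255
front z32 [ 0.4647 -0.0512  0.032 ]
rib [0.5072 0.0362 0.112 ] [0.5665 0.0392 0.112 ] nut [0.6597 0.0382 0.15  ]
guard top [ 0.4678 -0.026   0.078 ] [0.462  0.0945 0.078 ] [ 0.6258 -0.0223  0.078 ]
post [0.6137 0.2467 0.087 ]
[ 379    0   84  104 3400] [416.61382353  54.18617647] [0.4034 0.1279 0.03  ]
[489   0  26  36 214] [501.60747664  17.12149533] [0.3653 0.2086 0.03  ]
[286   8  14  42 249] [289.95180723  30.14056225] [ 0.3873 -0.0041  0.03  ]
[495  15  23  29 213] [506.34741784  29.4600939 ] [0.3761 0.2159 0.03  ]
[ 493   22  114  281 9607] [539.98501093 182.7643385 ] [0.5333 0.2913 0.03  ]
[ 206   35   24   60 1038] [217.49903661  65.41522158] [ 0.4242 -0.0795  0.03  ]
[189  40   8  57 171] [192.67836257  66.51461988] [ 0.4265 -0.1056  0.03  ]
[464  40  42  42 526] [486.16159696  61.23764259] [0.4065 0.2015 0.03  ]
[280  61  13  36 216] [285.87962963  79.39814815] [ 0.4344 -0.0076  0.03  ]
[295  64  15  28 184] [301.60326087  78.11956522] [0.4324 0.0091 0.03  ]
[469  78  29  26 329] [482.98176292  90
[... 173 characters left out ...]
.4814 -0.2188  0.03  ]
[153 107  25  50 923] [164.91332611 130.47020585] [ 0.4942 -0.1415  0.03  ]
[ 40 186  35  45 360] [ 56.29722222 202.84444444] [ 0.5857 -0.2799  0.03  ]
[115 202  56  55 751] [144.31824234 228.0505992 ] [ 0.6133 -0.1787  0.03  ]
[ 45 207  40  48 339] [ 60.24188791 225.68731563] [ 0.6152 -0.2812  0.03  ]
[ 79 230  18  31 262] [ 89.16793893 240.04198473] [ 0.6328 -0.2491  0.03  ]
[ 98 230  41  32 492] [114.25406504 247.22154472] [ 0.6412 -0.2195  0.03  ]
[ 46 235  25  24 342] [ 57.33040936 246.98538012] [ 0.6444 -0.2906  0.03  ]
[485 268  16  26 196] [491.64795918 278.73469388] [0.6627 0.2617 0.03  ]
[523 299  46   8 215] [542.44186047 302.67906977] [0.6953 0.3367 0.03  ]
```

{"op": "step_arm", "data": {"increments": [[[-0.02,0,0.6],[0,0,0]],[[-0.02,0,0.6],[0,0,0]],[[-0.02,0,0.6],[0,0,0]],[[-0.02,0,0.6],[0,0,0]],[[-0.02,0,0.55],[0,0,0]],[[0,0,0],[0,0,0]],[[0,0,0],[0,0,0]]]}}

```text
clock: 3.95
position: [0.5375, 0.0373, 0.1571]
ee_rot: [-0.076, 3.14, -0.0]
force: [0.3, 1.3, -1.0]
grip_width: 0.0513
finger_force: 0.0
```

{"op": "step_arm", "data": {"increments": [[[0,0,0],[0,0,0]],[[0,0,0],[0,0,0]],[[0,0,0],[0,0,0]],[[0,0,0],[0,0,0]],[[0,0,0],[0,0,0]]], "fingers": 1, "newtons": 40}}

```text
clock: 4.58
position: [0.5376, 0.0374, 0.1575]
ee_rot: [-0.078, 3.139, 0.0]
force: [-1.4, 0.2, 7.0]
grip_width: 0.0135
finger_force: 39.8
```

{"op": "step_arm", "data": {"increments": [[[0,0.1,0],[0,0,0]],[[0,0.2,0],[0,0,0]],[[0,0.2,0],[0,0,0]],[[0,0.2,0],[0,0,0]],[[0,0.2,0],[0,0,0]],[[0,0.2,0],[0,0,0]],[[0,0.2,0],[0,0,0]],[[0,0.2,0],[0,0,0]],[[0,0.2,0],[0,0,0]],[[0,0.2,0],[0,0,0]],[[0,0.2,0],[0,0,0]],[[0,0.2,0],[0,0,0]],[[0,0.2,0],[0,0,0]],[[0,0.2,0],[0,0,0]],[[0,0.2,0],[0,0,0]],[[0,0.1,0],[0,0,0]],[[0,0,0],[0,0,0]]]}}

```text
clock: 6.7
position: [0.5298, 0.1823, 0.1575]
ee_rot: [0.074, -3.14, 0.009]
force: [-1.7, -9.8, 10.0]
grip_width: 0.0135
finger_force: 41.4
```

{"op": "step_arm", "data": {"increments": [[[0,0.05,-0.02],[0,0,0]],[[0,0.05,0],[0,0,0]],[[0,0.05,0],[0,0,0]],[[0,0,0],[0,0,0]],[[0,0,0],[0,0,0]]]}}

```text
clock: 7.32
position: [0.5299, 0.1829, 0.1575]
ee_rot: [0.066, -3.138, 0.021]
force: [1.5, -20.7, 5.9]
grip_width: 0.0135
finger_force: 43.9
```

{"op": "step_arm", "data": {"increments": [[[0,0,0],[0,0,0]],[[0,0,0],[0,0,0]],[[0,0,0],[0,0,0]],[[0,0,-0.6],[0,0,0]],[[0,-0.3,-0.6],[0,0,0]],[[0,-0.2,-0.6],[0,0,0]],[[0,-0.2,-0.6],[0,0,0]],[[0,0,0],[0,0,0]]], "fingers": -0.2}}

```text
clock: 8.32
position: [0.5324, 0.16, 0.2799]
ee_rot: [-0.076, 3.135, 0.003]
force: [-0.1, 0.5, -0.0]
grip_width: 0.0514
finger_force: 0.0
```

Run:
```python
from h import *
s=sense(); print(s['clock'],s['position'],s['ee_rot'],s['force'])
import pickle
c=calibration("wrist"); pickle.dump(c,open("w2.pkl","wb")); cv2.imwrite("pics/w2.png",camera("wrist"))
yaw=.05; Rz=R.from_euler('z',yaw).as_matrix(); m=np.array([.628,.037,0])
for y in (.145,.15): print(pt2px(c,m+Rz@np.array([-.09,y,.112])))
```

```text
8.325 [0.53243216 0.16000875 0.27985496] [-0.07634954  3.13533188  0.00316489] [-0.07754093  0.53545031 -0.00714098]
(np.float64(344.2516459424886), np.float64(196.02730921175194))
(np.float64(350.3330442809159), np.float64(196.0190068787127))
```

View pics/w2.png

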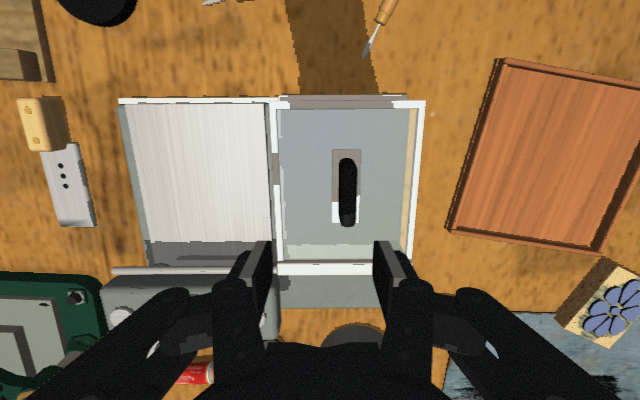

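Guard is now at the right of the picture, rib at (347,192), bed bright and clear at (195,170); the 3-hole leaf stands at (55,160).

Run:
```python
from h import *
import pickle
c1=pickle.load(open("w1.pkl","rb"));c2=pickle.load(open("w2.pkl","rb"))
def rib(c,f,box):
    a=cv2.imread(f); x0,y0,x1,y1=box; m=(a[y0:y1,x0:x1].max(2)<60).astype(np.uint8)
    n,l,st,ce=cv2.connectedComponentsWithStats(m); i=1+np.argmax(st[1:,4]); u,v=st[i,0]+st[i,2]/2+x0,st[i,1]+st[i,3]/2+y0
    return (u,v),px2pt(c,u,v,.112)
a=rib(c1,"pics/w1.png",(300,130,345,250));b=rib(c2,"pics/w2.png",(325,130,372,240)); print(a,b,np.linalg.norm((b[1]-a[1])[:2]),np.degrees(np.arctan2(-(b[1]-a[1])[0],(b[1]-a[1])[1])))
f=lambda u,v,z: px2pt(c2,u,v,z).round(4)
print("leaf8 grip corners", f(17,99,.03),f(50,96,.03),f(65,148,.03))
print("bed corners",f(119,103,.032),f(427,99,.032))
print("tray",f(499,59,.02),f(448,229,.02),f(601,253,.02))
s=sense();print((np.array([.494,-.141,.28])-s['position']))
```

```text
((np.float64(324.0), np.float64(194.0)), array([0.53543384, 0.03763293, 0.112     ])) ((np.float64(348.0), np.float64(192.5)), array([0.52770313, 0.18017481, 0.112     ])) 0.1427513594992307 3.1043757563435577
leaf8 grip corners [ 0.4698 -0.1506  0.03  ] [ 0.4653 -0.1169  0.03  ] [ 0.517  -0.1124  0.03  ]
bed corners [ 0.4686 -0.0477  0.032 ] [0.4497 0.2602 0.032 ]
tray [0.4079 0.3304 0.02  ] [0.5931 0.311  0.02  ] [0.6154 0.5018 0.02  ]
[-0.03744307 -0.30134817  0.00160394]
```

{"op": "step_arm", "data": {"increments": [[[0.13,-0.75,0],[0,0,0]],[[0.13,-0.75,0],[0,0,0]],[[0.13,-0.75,0],[0,0,0]],[[0.13,-0.75,0],[0,0,0]],[[0.13,-0.75,0.4],[0,0,0]],[[0.13,-0.75,0.4],[0,0,0]],[[0.13,-0.75,0.4],[0,0,0]],[[0.13,-0.75,0.4],[0,0,0]],[[0,0,0],[0,0,0]],[[0,0,0],[0,0,0]]]}}

```text
clock: 9.62
position: [0.4938, -0.1413, 0.1967]
ee_rot: [0.079, -3.139, -0.002]
force: [0.6, 0.1, 0.3]
grip_width: 0.0511
finger_force: 0.0
```

Run:
```python
from h import *
s=sense(); print(s['clock'],s['position'],s['ee_rot'],s['q'].round(2))
import pickle
c=calibration("wrist"); pickle.dump(c,open("w3.pkl","wb")); w=camera("wrist");cv2.imwrite("pics/w3.png",w)
t=camera("top"); cv2.imwrite("pics/top3.png",t); sc=camera("scene"); cv2.imwrite("pics/scene3.png",sc)
ct=calibration("top");cs=calibration("scene")
for f,cc,b in(("pics/top0.png",ct,(305,185,335,230)),("pics/top3.png",ct,(255,185,290,230)),("pics/scene0.png",cs,(300,200,335,235)),("pics/scene3.png",cs,(260,170,320,230))):
    a=cv2.imread(f); x0,y0,x1,y1=b; m=(a[y0:y1,x0:x1].max(2)<50).astype(np.uint8)
    n,l,st,ce=cv2.connectedComponentsWithStats(m); i=1+np.argmax(st[1:,4]); u,v=ce[i]+[x0,y0]; print(f,u,v,st[i],px2pt(cc,u,v,.105))
cv2.imwrite("pics/j3.png",np.vstack([cv2.resize(w,(480,300)),cv2.resize(t[130:260,130:460],(480,190))]))
```

```text
9.625 [ 0.4937957  -0.14127831  0.19665635] [ 7.87736257e-02 -3.13928773e+00 -2.01004817e-03] [ 0.15  0.49  0.06  2.17 -0.06  0.48  1.87]
pics/top0.png 318.0 205.0 [12 11  3 19 57] [0.53515638 0.03946979 0.105     ]
pics/top3.png 267.4927536231884 206.57971014492753 [11 12  4 20 69] [0.52707354 0.18058738 0.105     ]
pics/scene0.png 318.06611570247935 215.5785123966942 [ 11  10  15  12 121] [0.53228773 0.02754756 0.105     ]
pics/scene3.png 296.875 192.85576923076923 [ 30  18  14  11 104] [0.52492448 0.16947374 0.105     ]
```

View pics/j3.png

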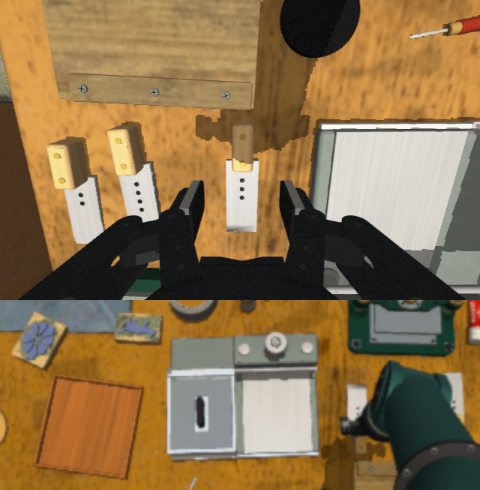

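Wrist: leaf 8's grip lies between the fingers, centre about (323,195) in full pixels, blade straight down the picture to (322,308). Lower part: guard at left end of its rails; relative to the nut it started ~5 mm open, so a 145 mm run ended on the 150 mm stop.

Run:
```python
from h import *
import pickle
c=pickle.load(open("w3.pkl","rb"))
a=cv2.imread("pics/w3.png"); h=cv2.cvtColor(a,cv2.COLOR_BGR2HSV)
b=((h[...,1]<50)&(h[...,2]>110)).astype(np.uint8); b[:, :290]=0;b[:,360:]=0;b[:190]=0;b[320:]=0
n,l,st,ce=cv2.connectedComponentsWithStats(b); i=1+np.argmax(st[1:,4]); print(st[i],ce[i])
cn,_=cv2.findContours((l==i).astype(np.uint8),0,2); r=cv2.minAreaRect(cn[0]); bx=cv2.boxPoints(r); P=np.array([px2pt(c,u,v,.008) for u,v in bx]); print(bx,P.round(4))
print(px2pt(c,323,195,.03))
```

```text
[ 301  213   44   96 3405] [322.32422907 264.66314244]
[[301. 308.]
 [301. 213.]
 [344. 213.]
 [344. 308.]] [[ 0.6166 -0.1573  0.008 ]
 [ 0.5152 -0.1603  0.008 ]
 [ 0.5133 -0.1213  0.008 ]
 [ 0.6145 -0.1141  0.008 ]]
[ 0.49077115 -0.1416456   0.03      ]
```

{"op": "step_arm", "data": {"increments": [[[0,0,0.47],[0,0,0]],[[0,0,0.47],[0,0,0]],[[0,0,0.47],[0,0,0]],[[0,0,0.47],[0,0,0]],[[0,0,0.47],[0,0,0]],[[0,0,0],[0,0,0]],[[0,0,0],[0,0,0]]]}}

```text
clock: 10.65
position: [0.4945, -0.142, 0.0807]
ee_rot: [-0.079, 3.139, -0.0]
force: [0.1, 0.4, 0.3]
grip_width: 0.0512
finger_force: 0.0
```

{"op": "step_arm", "data": {"increments": [[[0,0,0],[0,0,0]],[[0,0,0],[0,0,0]],[[0,0,0],[0,0,0]],[[0,0,0],[0,0,0]]], "fingers": 1, "newtons": 70}}

```text
clock: 11.15
position: [0.4944, -0.1424, 0.0811]
ee_rot: [-0.078, 3.139, -0.0]
force: [-0.7, 1.0, 6.2]
grip_width: 0.0224
finger_force: 69.9
```

{"op": "step_arm", "data": {"increments": [[[0,0,-0.5],[0,0,0]],[[0,0,-0.5],[0,0,0]],[[0,0,-0.5],[0,0,0]],[[0,0,-0.3],[0,0,0]],[[0,0,0],[0,0,0]]]}}

```text
clock: 11.78
position: [0.4943, -0.1427, 0.1709]
ee_rot: [-0.077, 3.138, -0.001]
force: [-0.1, 0.4, -2.2]
grip_width: 0.0225
finger_force: 68.9
```

Run:
```python
from h import *
s=sense(); p=s['position']; M=R.from_rotvec(s['ee_rot']).as_matrix()
print(s['clock'],p,s['ee_rot'],s['force'],s['grip_width'])
yaw=.05; Rz=R.from_euler('z',yaw).as_matrix(); m=np.array([.628,.037,p[2]])
g=m+Rz@np.array([-.1225-.012,0,0]); print(g, M.T@(g-p)/.05)
```

```text
11.775 [ 0.49428067 -0.14272474  0.17094853] [-7.66395174e-02  3.13827037e+00 -9.16468097e-04] [-0.0962096   0.38857205 -2.21376245] 0.022480840519317993
[0.49366809 0.0302778  0.17094853] [-1.56659823e-01  3.45652363e+00 -1.84747988e-03]
```

{"op": "step_arm", "data": {"increments": [[[0.05,0.43,0],[0,0,0]],[[0.05,0.43,0],[0,0,0]],[[0.05,0.43,0],[0,0,0]],[[0.05,0.43,0],[0,0,0]],[[0.05,0.43,0],[0,0,0]],[[0.05,0.43,0],[0,0,0]],[[0.05,0.43,0],[0,0,0]],[[0.05,0.44,0],[0,0,0]],[[0,0,0.5],[0,0,0]],[[0,0,0.5],[0,0,0]],[[0,0,0],[0,0,0]],[[0,0,0],[0,0,0]]]}}

```text
clock: 13.28
position: [0.4653, 0.0286, 0.1199]
ee_rot: [0.076, -3.14, 0.0]
force: [-0.1, 0.1, -1.5]
grip_width: 0.0225
finger_force: 68.9
```

Run:
```python
from h import *
s=sense(); p=s['position']; M=R.from_rotvec(s['ee_rot']).as_matrix()
print(s['clock'],p,s['ee_rot'],s['force'],s['grip_width'])
import pickle
c=calibration("wrist"); pickle.dump(c,open("w4.pkl","wb")); cv2.imwrite("pics/w4.png",camera("wrist"))
```

```text
13.275 [0.46532996 0.02856334 0.11987268] [ 7.62826937e-02 -3.14004314e+00  3.02669896e-04] [-0.12460722  0.14465058 -1.51224952] 0.022489815484803177
```

View pics/w4.png

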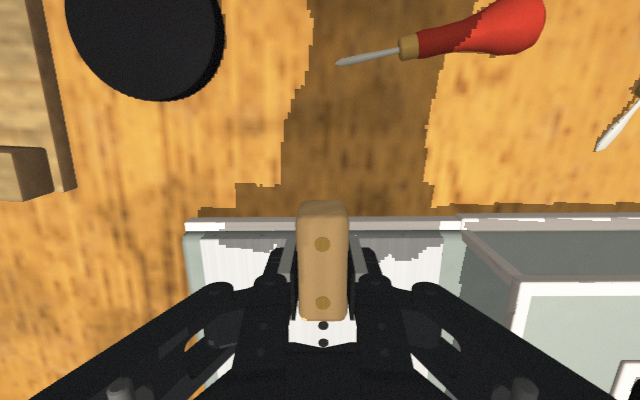

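Leaf held square, grip at (322,265), bed edge at row 225, guard clear at the right.

{"op": "step_arm", "data": {"increments": [[[0,0,0.06],[0,0,0]],[[0,0,0.07],[0,0,0]],[[-0.15,0,0],[0,0,0]],[[-0.15,0,0],[0,0,0]],[[-0.15,0,0],[0,0,0]],[[-0.15,0,0],[0,0,0]],[[0,0,0],[0,0,0]],[[0,0,0],[0,0,0]]]}}

```text
clock: 14.32
position: [0.4951, 0.0301, 0.1134]
ee_rot: [0.077, -3.14, 0.0]
force: [-0.2, 0.5, -1.0]
grip_width: 0.0226
finger_force: 69.0
```

{"op": "step_arm", "data": {"increments": [[[-0.05,0,0],[0,0,0]],[[-0.05,0,0],[0,0,0]],[[-0.05,0,0],[0,0,0]],[[-0.05,0,0],[0,0,0]],[[-0.05,0,0],[0,0,0]],[[0,0,0],[0,0,0]]]}}

```text
clock: 15.08
position: [0.5082, 0.0308, 0.1134]
ee_rot: [-0.077, 3.14, 0.0]
force: [0.2, -0.0, -1.0]
grip_width: 0.0224
finger_force: 68.9
```

{"op": "step_arm", "data": {"increments": [[[0.02,0,0.03],[0,0,0]],[[0,0,0],[0,0,0]]]}}

```text
clock: 15.32
position: [0.5079, 0.0308, 0.1132]
ee_rot: [-0.077, 3.138, 0.001]
force: [0.2, 0.0, 9.6]
grip_width: 0.0232
finger_force: 70.5
```

{"op": "step_arm", "data": {"increments": [[[-0.04,0,0],[0,0,0]],[[-0.04,0,0],[0,0,0]],[[-0.04,0,0],[0,0,0]],[[0,0,0],[0,0,0]]]}}

```text
clock: 15.82
position: [0.5115, 0.0309, 0.1131]
ee_rot: [0.076, -3.138, -0.0]
force: [-5.2, 0.4, 13.1]
grip_width: 0.0223
finger_force: 71.0
```

{"op": "step_arm", "data": {"increments": [[[0,0,-0.016],[0,0,0]],[[-0.04,0,0],[0,0,0]],[[-0.04,0,0],[0,0,0]],[[0,0,0],[0,0,0]]]}}

```text
clock: 16.32
position: [0.5142, 0.031, 0.1132]
ee_rot: [0.076, -3.135, 0.0]
force: [-6.9, 1.0, 10.7]
grip_width: 0.0227
finger_force: 70.7
```

{"op": "step_arm", "data": {"increments": [[[-0.04,0,-0.01],[0,0,0]],[[-0.04,0,0],[0,0,0]],[[-0.04,0,0],[0,0,0]],[[0,0,0],[0,0,0]]]}}

```text
clock: 16.82
position: [0.5189, 0.0312, 0.1132]
ee_rot: [0.076, -3.132, 0.0]
force: [-7.2, 0.1, 8.8]
grip_width: 0.0228
finger_force: 70.3
```

{"op": "step_arm", "data": {"increments": [[[-0.06,0,-0.01],[0,0,0]],[[-0.06,0,0],[0,0,0]],[[-0.06,0,0],[0,0,0]],[[-0.06,0,0],[0,0,0]],[[-0.06,0,0],[0,0,0]],[[0,0,0],[0,0,0]]]}}

```text
clock: 17.58
position: [0.5345, 0.0319, 0.1132]
ee_rot: [0.076, -3.133, 0.001]
force: [-5.4, 0.2, 3.7]
grip_width: 0.0224
finger_force: 69.6
```

{"op": "step_arm", "data": {"increments": [[[-0.06,0,0],[0,0,0]],[[-0.06,0,0],[0,0,0]],[[-0.06,0,0],[0,0,0]],[[-0.06,0,0],[0,0,0]],[[-0.06,0,0],[0,0,0]],[[-0.06,0,0],[0,0,0]],[[-0.06,0,0],[0,0,0]],[[0,0,0],[0,0,0]]]}}

```text
clock: 18.58
position: [0.5555, 0.033, 0.1132]
ee_rot: [0.076, -3.133, 0.001]
force: [-5.9, -0.6, 3.9]
grip_width: 0.0227
finger_force: 69.7
```

{"op": "step_arm", "data": {"increments": [[[-0.04,0,0],[0,0,0]],[[-0.04,0,0],[0,0,0]],[[-0.04,0,0],[0,0,0]],[[0,0,0],[0,0,0]]]}}

```text
clock: 19.08
position: [0.5612, 0.0333, 0.1132]
ee_rot: [0.077, -3.133, 0.0]
force: [-6.6, 0.3, 5.0]
grip_width: 0.0226
finger_force: 69.8
```

{"op": "step_arm", "data": {"increments": [[[-0.04,0,0],[0,0,0]],[[-0.04,0,0],[0,0,0]],[[-0.04,0,0],[0,0,0]],[[0,0,0],[0,0,0]]]}}

```text
clock: 19.58
position: [0.5656, 0.0335, 0.1132]
ee_rot: [0.076, -3.129, 0.001]
force: [-9.5, 0.2, 8.3]
grip_width: 0.0224
finger_force: 70.3
```

{"op": "step_arm", "data": {"increments": [[[-0.03,0,0],[0,0,0]],[[-0.03,0,0],[0,0,0]],[[0,0,0],[0,0,0]]]}}

```text
clock: 19.95
position: [0.5659, 0.0335, 0.1131]
ee_rot: [0.079, -3.123, 0.001]
force: [-13.5, -0.8, 12.9]
grip_width: 0.0225
finger_force: 71.0
```

{"op": "step_arm", "data": {"increments": [[[0.04,0,-0.02],[0,0,0]],[[0,0,0],[0,0,0]]]}}

```text
clock: 20.2
position: [0.5657, 0.0337, 0.1132]
ee_rot: [0.078, -3.127, 0.001]
force: [-8.1, -0.9, 1.2]
grip_width: 0.0228
finger_force: 69.3
```

{"op": "step_arm", "data": {"increments": [[[0,0,0],[0,0,0]],[[0,0,0],[0,0,0]],[[0,0,0],[0,0,0]],[[0,0,-0.4],[0,0,0]],[[0,0,-0.6],[0,0,0]],[[0.3,0,-0.6],[0,0,0]],[[0.3,0,-0.6],[0,0,0]],[[0,0,-0.6],[0,0,0]],[[0,0,0],[0,0,0]]], "fingers": -0.2}}

```text
clock: 21.32
position: [0.5436, 0.0325, 0.2573]
ee_rot: [-0.076, 3.134, 0.001]
force: [0.4, -0.4, 0.5]
grip_width: 0.0515
finger_force: 0.0
```

Run:
```python
from h import *
s=sense(); p=s['position']; M=R.from_rotvec(s['ee_rot']).as_matrix()
print(s['clock'],p,s['ee_rot'],s['force'],s['grip_width'])
import pickle
c=calibration("wrist"); pickle.dump(c,open("w5.pkl","wb")); cv2.imwrite("pics/w5.png",camera("wrist"))
print("nut exp",pt2px(c,(.6597,.0382,.15)),"leaf grip exp",pt2px(c,(.5658,.0335,.062)))
```

```text
21.325 [0.5435939  0.03253675 0.25727192] [-7.63765382e-02  3.13419869e+00  1.10361520e-03] [ 0.40688872 -0.39499383  0.51136784] 0.05149737560352699
nut exp (np.float64(323.48506718532144), np.float64(369.66296785550446)) leaf grip exp (np.float64(323.10754872509403), np.float64(210.80981584194743))
```

View pics/w5.png

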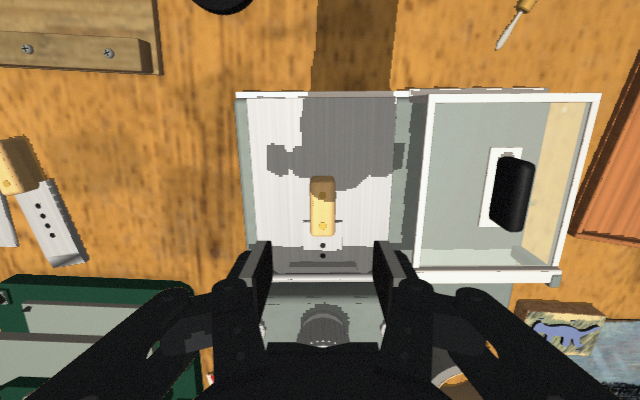

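Leaf 8 sits in the die with its grip at (322,207); guard fully left, rib at (512,195); nut at (322,330) under the gripper.

{"op": "step_arm", "data": {"increments": [[[-0.47,0,0],[0,0,0]],[[-0.47,0,0],[0,0,0]],[[-0.47,0,0],[0,0,0]],[[-0.47,0,0],[0,0,0]],[[-0.45,0,0],[0,0,0]],[[0,0,0],[0,0,0]],[[0,0,0],[0,0,0]]], "fingers": -0.5}}

```text
clock: 22.25
position: [0.6569, 0.038, 0.2534]
ee_rot: [0.077, -3.138, 0.0]
force: [-0.3, -0.9, -0.0]
grip_width: 0.0641
finger_force: 0.0
```

Run:
```python
from h import *
s=sense(); p=s['position']; M=R.from_rotvec(s['ee_rot']).as_matrix()
print(s['clock'],p,s['ee_rot'],s['force'],s['grip_width'],s['q'].round(2))
import pickle
c=calibration("wrist"); pickle.dump(c,open("w6.pkl","wb")); a=camera("wrist");cv2.imwrite("pics/w6.png",a)
print("nut exp",pt2px(c,(.660,.038,.15)))
g=cv2.medianBlur(cv2.cvtColor(a,cv2.COLOR_BGR2GRAY),3)
r=cv2.HoughCircles(g[100:300,220:420],cv2.HOUGH_GRADIENT,1,40,param1=100,param2=20,minRadius=20,maxRadius=60)
if r is not None:
  for u,v,q in r[0]: print(u+220,v+100,q,px2pt(c,u+220,v+100,.15))
cv2.imwrite("pics/w6c.png",a[100:320,180:460])
```

```text
22.25 [0.65689667 0.03804724 0.25344637] [ 7.66914172e-02 -3.13759656e+00  3.95934453e-04] [-2.72467673e-01 -8.80479863e-01 -2.26163655e-04] 0.06412125502183984 [-0.22  0.57  0.13  1.81 -0.1   0.77  1.58]
nut exp (np.float64(323.65175063884016), np.float64(233.29808249500581))
325.5 228.5 31.0 [0.65672744 0.03898175 0.15      ]
275.5 201.5 46.2 [0.64069158 0.0079342  0.15      ]
281.5 268.5 28.3 [0.68594883 0.01202793 0.15      ]
```

View pics/w6c.png

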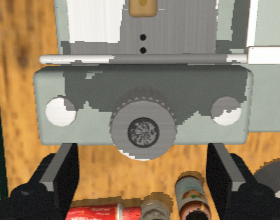

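Nut top centred at crop (144,131), i.e. full (324,231); nothing between the fingers and it; crosshead bolts are low and flat.

{"op": "step_arm", "data": {"increments": [[[-0.05,0.01,0.3],[0,0,0]],[[0,0,0.3],[0,0,0]],[[0,0,0.3],[0,0,0]],[[0,0,0.3],[0,0,0]],[[0,0,0.05],[0,0,0]],[[0,0,0],[0,0,0]]]}}

```text
clock: 23.05
position: [0.6607, 0.0387, 0.192]
ee_rot: [0.077, -3.14, 0.0]
force: [-0.5, 0.2, 0.4]
grip_width: 0.0642
finger_force: 0.0
```

{"op": "step_arm", "data": {"increments": [[[0,0,0],[0,0,0]],[[0,0,0],[0,0,0]],[[0,0,0],[0,0,0]],[[0,0,0],[0,0,0]]], "fingers": 1, "newtons": 60}}

```text
clock: 23.55
position: [0.6611, 0.0387, 0.1932]
ee_rot: [-0.077, 3.139, 0.0]
force: [-0.9, -0.4, 5.7]
grip_width: 0.0404
finger_force: 60.3
```

{"op": "step_arm", "data": {"increments": [[[0,0,0.001],[0,0,0.9]],[[0,0,0.001],[0,0,0.9]],[[0,0,0.001],[0,0,0.9]],[[0,0,0.001],[0,0,0.9]],[[0,0,0.001],[0,0,0.9]],[[0,0,0.001],[0,0,0.9]],[[0,0,0.001],[0,0,0.9]],[[0,0,0.001],[0,0,0.9]],[[0,0,0.001],[0,0,0.9]],[[0,0,0.001],[0,0,0.9]]]}}

```text
clock: 24.8
position: [0.6607, 0.0372, 0.1926]
ee_rot: [0.901, 3.008, -0.002]
force: [-1.4, -2.7, 5.5]
grip_width: 0.0405
finger_force: 60.6
```

Run:
```python
from h import *
s=sense(); M=R.from_rotvec(s['ee_rot']).as_matrix()
print(s['clock'],s['position'],s['force'],s['moment'],s['grip_width'],s['q'].round(2),np.degrees(np.arctan2(-M[0,1],M[1,1])))
```

```text
24.8 [0.66074755 0.03719319 0.19259331] [-1.37477048 -2.68033224  5.54420291] [-0.43575009  0.26832609  0.11484996] 0.040474812194202 [-0.32  0.66  0.29  1.84 -0.28  0.68  1.12] -33.3446530899532
```

{"op": "step_arm", "data": {"increments": [[[0,0,0.001],[0,0,0.9]],[[0,0,0.001],[0,0,0.9]],[[0,0,0.001],[0,0,0.9]],[[0,0,0.001],[0,0,0.9]],[[0,0,0.001],[0,0,0.9]],[[0,0,0.001],[0,0,0.9]],[[0,0,0.001],[0,0,0.9]],[[0,0,0.001],[0,0,0.9]],[[0,0,0.001],[0,0,0.9]],[[0,0,0.001],[0,0,0.9]],[[0,0,0.001],[0,0,0.9]],[[0,0,0.001],[0,0,0.9]],[[0,0,0.001],[0,0,0.9]],[[0,0,0.001],[0,0,0.9]],[[0,0,0.001],[0,0,0.9]],[[0,0,0.001],[0,0,0.9]],[[0,0,0.001],[0,0,0.9]],[[0,0,0.001],[0,0,0.9]],[[0,0,0.001],[0,0,0.9]],[[0,0,0.001],[0,0,0.9]]]}}

```text
clock: 27.3
position: [0.6582, 0.0361, 0.1913]
ee_rot: [-2.498, -1.903, 0.008]
force: [-8.0, -2.8, 9.0]
grip_width: 0.0403
finger_force: 61.0
```

Run:
```python
from h import *
s=sense(); M=R.from_rotvec(s['ee_rot']).as_matrix()
print(s['clock'],s['position'],s['force'],s['moment'],s['grip_width'],s['q'].round(2),np.degrees(np.arctan2(-M[0,1],M[1,1])))
```

```text
27.3 [0.65815718 0.03607269 0.19129318] [-8.01212982 -2.80309742  8.98889225] [-0.7352906   1.12470087  0.14206745] 0.040292984055785463 [-0.54  0.74  0.64  1.86 -0.62  0.76  0.17] -105.38507130015505
```

{"op": "step_arm", "data": {"increments": [[[0,0,0.001],[0,0,0.9]],[[0,0,0.001],[0,0,0.9]],[[0,0,0.001],[0,0,0.9]],[[0,0,0.001],[0,0,0.9]],[[0,0,0.001],[0,0,0.9]],[[0,0,0.001],[0,0,0.9]],[[0,0,0.001],[0,0,0.9]],[[0,0,0.001],[0,0,0.9]],[[0,0,0.001],[0,0,0.9]],[[0,0,0.001],[0,0,0.9]],[[0,0,0.001],[0,0,0.9]],[[0,0,0.001],[0,0,0.9]],[[0,0,0.001],[0,0,0.9]],[[0,0,0.001],[0,0,0.9]],[[0,0,0.001],[0,0,0.9]],[[0,0,0.001],[0,0,0.9]],[[0,0,0],[0,0,0.9]],[[0,0,0],[0,0,0]]]}}

```text
clock: 29.55
position: [0.6565, 0.0378, 0.1903]
ee_rot: [-3.117, -0.37, 0.014]
force: [-11.1, -0.0, 11.8]
grip_width: 0.0406
finger_force: 61.4
```

Run:
```python
from h import *
s=sense(); M=R.from_rotvec(s['ee_rot']).as_matrix()
print(s['clock'],s['position'],s['force'],s['moment'],s['grip_width'],s['q'].round(2),np.degrees(np.arctan2(-M[0,1],M[1,1])))
```

```text
29.55 [0.65646874 0.03778121 0.19025326] [-11.12529852  -0.04563865  11.78335647] [-0.18288913  2.0308618  -0.11627668] 0.04055039449959747 [-0.68  0.85  0.91  1.87 -0.86  0.89 -0.67] -166.47690619038642
```

{"op": "step_arm", "data": {"increments": [[[0.03,0,0],[0,0,0.6]],[[0.02,0,0],[0,0,0.6]],[[0,0,0],[0,0,0.6]],[[0,0,0],[0,0,0.6]],[[0,0,0],[0,0,0.6]],[[0,0,0],[0,0,0.6]],[[0,0,0],[0,0,0]]]}}

```text
clock: 30.42
position: [0.6606, 0.0385, 0.1902]
ee_rot: [3.141, -0.023, -0.008]
force: [-7.1, 0.4, 8.2]
grip_width: 0.0404
finger_force: 60.9
```

Run:
```python
from h import *
s=sense(); M=R.from_rotvec(s['ee_rot']).as_matrix()
print(s['clock'],s['position'],s['force'],s['moment'],s['grip_width'],s['q'].round(2),np.degrees(np.arctan2(-M[0,1],M[1,1])))
```

```text
30.425 [0.66062569 0.03850369 0.19019052] [-7.09350609  0.41857624  8.15673953] [-0.19752802  1.15523327 -0.06591833] 0.04035544953593743 [-0.71  0.88  0.96  1.86 -0.91  0.93 -0.89] 179.15454118765464
```

{"op": "step_arm", "data": {"increments": [[[0,0,0],[0,0,0.8]],[[0,0,0],[0,0,0.8]],[[0,0,0],[0,0,0.8]],[[0,0,0],[0,0,0.8]],[[0,0,0],[0,0,0.8]],[[0,0,0],[0,0,0.8]],[[0,0,0],[0,0,0]]]}}

```text
clock: 31.3
position: [0.6658, 0.0364, 0.1904]
ee_rot: [3.087, -0.538, 0.013]
force: [5.2, -6.3, -3.4]
grip_width: 0.0404
finger_force: 61.6
```

Run:
```python
from h import *
for i in range(2):
  s=sense(); M=R.from_rotvec(s['ee_rot']).as_matrix()
  print(s['clock'],s['position'],s['force'],s['moment'],s['joint_efforts'].round(2),s['grip_width'],s['q'].round(2),np.degrees(np.arctan2(-M[0,1],M[1,1])))
```

```text
31.3 [0.66575297 0.03639614 0.19038249] [ 5.24224902 -6.27677387 -3.39674363] [-1.25556759 -1.24004199  1.05222808] [ -3.58 -52.88  14.89  -9.4   -0.7    2.46  -1.06] 0.04038275922466367 [-0.74  0.93  1.04  1.85 -0.98  0.97 -1.17] 160.2345269535353
31.3 [0.66575297 0.03639614 0.19038249] [ 5.24224902 -6.27677387 -3.39674363] [-1.25556759 -1.24004199  1.05222808] [ -3.58 -52.88  14.89  -9.4   -0.7    2.46  -1.06] 0.04038275922466367 [-0.74  0.93  1.04  1.85 -0.98  0.97 -1.17] 160.2345269535353
```

The wrist moment jumped to 1.05 N m against the turn: the nut is on its stop. Release and unwind.

{"op": "step_arm", "data": {"increments": [[[0,0,0],[0,0,-0.5]],[[0,0,0],[0,0,0]]]}}

```text
clock: 31.55
position: [0.6658, 0.0365, 0.1904]
ee_rot: [3.097, -0.491, 0.014]
force: [5.9, -5.0, -3.8]
grip_width: 0.0402
finger_force: 61.7
```

{"op": "step_arm", "data": {"increments": [[[0,0,0],[0,0,0]],[[0,0,0],[0,0,0]],[[0,0,0],[0,0,0]],[[0,0,-0.4],[0,0,0]],[[0,0,-0.6],[0,0,0]],[[0,0,-0.6],[0,0,0]],[[0,0,-0.4],[0,0,-1]],[[0,0,0],[0,0,-1]],[[0,0,0],[0,0,-1]],[[0,0,0],[0,0,-1]],[[0,0,0],[0,0,-1]],[[0,0,0],[0,0,-1]],[[0,0,0],[0,0,-1]],[[0,0,0],[0,0,-1]],[[0,0,0],[0,0,-1]],[[0,0,0],[0,0,-1]],[[0,0,0],[0,0,-1]],[[0,0,0],[0,0,-1]],[[0,0,0],[0,0,-1]],[[0,0,0],[0,0,-1]]], "fingers": -0.5}}

```text
clock: 34.05
position: [0.6632, 0.0388, 0.2915]
ee_rot: [2.969, 1.025, 0.002]
force: [-0.0, -0.3, -0.5]
grip_width: 0.0639
finger_force: 0.0
```

{"op": "step_arm", "data": {"increments": [[[0,0,0],[0,0,-1]],[[0,0,0],[0,0,-1]],[[0,0,0],[0,0,-1]],[[0,0,0],[0,0,-1]],[[0,0,0],[0,0,-1]],[[0,0,0],[0,0,-1]],[[0,0,0],[0,0,-1]],[[0,0,0],[0,0,-1]],[[0,0,0],[0,0,-1]],[[0,0,0],[0,0,-1]],[[0,0,0],[0,0,-1]],[[0,0,0],[0,0,-1]],[[0,0,0],[0,0,-1]],[[0,0,0],[0,0,-1]],[[0,0,0],[0,0,-1]],[[0,0,0],[0,0,-1]],[[0,0,0],[0,0,-1]],[[0,0,0],[0,0,-1]],[[0,0,0],[0,0,-1]],[[0,0,0],[0,0,-1]]]}}

```text
clock: 36.55
position: [0.6632, 0.0384, 0.2914]
ee_rot: [1.616, 2.692, -0.0]
force: [0.5, 1.1, 0.2]
grip_width: 0.064
finger_force: 0.0
```

{"op": "step_arm", "data": {"increments": [[[0,0,0],[0,0,-1]],[[0,0,0],[0,0,-1]],[[0,0,0],[0,0,-1]],[[0,0,0],[0,0,-1]],[[0,0,0],[0,0,-1]],[[0,0,0],[0,0,-1]],[[0,0,0],[0,0,-1]],[[0,0,0],[0,0,-1]],[[0,0,0],[0,0,-1]],[[0,0,0],[0,0,-1]],[[0,0,0],[0,0,-1]],[[0,0,0],[0,0,-1]],[[0,0,0],[0,0,-1]],[[0,0,0],[0,0,-1]],[[0,0,0],[0,0,-1]],[[0,0,0],[0,0,-1]],[[0,0,0],[0,0,-0.2]],[[0,0,0],[0,0,0]]]}}

```text
clock: 38.8
position: [0.6632, 0.0388, 0.2906]
ee_rot: [-0.074, 3.14, -0.001]
force: [-1.0, 0.4, 0.7]
grip_width: 0.0639
finger_force: 0.0
```

Run:
```python
from h import *
s=sense(); M=R.from_rotvec(s['ee_rot']).as_matrix()
print(s['clock'],s['position'],M.round(3),s['q'].round(2))
c=calibration("wrist"); a=camera("wrist");cv2.imwrite("pics/w7.png",a)
t=camera("scene");cv2.imwrite("pics/scene7.png",t)
print("nut exp",pt2px(c,(.660,.038,.15)))
cv2.imwrite("pics/w7c.png",np.hstack([a[:320],cv2.resize(t[170:330,260:420],(320,320))]) if 0 else a)
# leaf_10 (.51,-.27) leaf_6 (.53,-.34)
for g in((.504,-.273,.25),(.524,-.343,.25)): print(M.T@(np.array(g)-s['position'])/.05)
```

```text
38.8 [0.66317094 0.03883577 0.29064771] [[-0.999 -0.047  0.001]
 [-0.047  0.999 -0.001]
 [-0.001 -0.001 -1.   ]] [-0.27  0.53  0.2   1.77 -0.14  0.85  1.62]
nut exp (np.float64(322.9211405697696), np.float64(204.3700572539918))
[ 3.47625938 -6.07826058  0.81365688]
[ 3.14309139 -7.49565176  0.81481147]
```

View pics/w7.png

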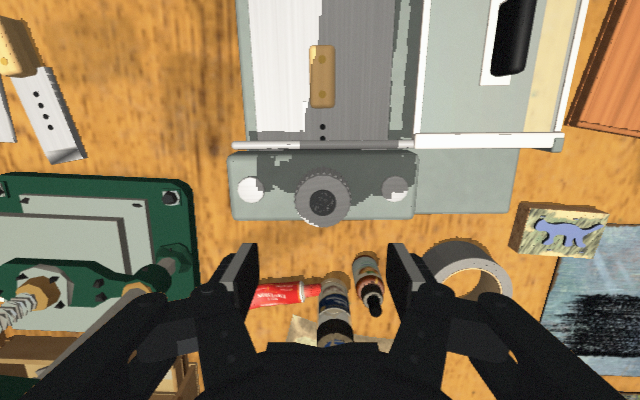

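Leaf 8's grip at (322,75) still home, nut at (323,198), 10-mm leaf at (45,110). A short re-grip to confirm the nut's stop.

{"op": "step_arm", "data": {"increments": [[[0.06,0,0.4],[0,0,0]],[[0,0,0.5],[0,0,0]],[[0,0,0.5],[0,0,0]],[[0,0,0.4],[0,0,0]],[[0,0,0.23],[0,0,0]],[[0,0,0],[0,0,0]],[[0,0,0],[0,0,0]]]}}

```text
clock: 39.78
position: [0.6607, 0.0391, 0.1892]
ee_rot: [-0.076, 3.139, 0.0]
force: [0.9, 0.4, 0.1]
grip_width: 0.0644
finger_force: 0.0
```

{"op": "step_arm", "data": {"increments": [[[0,0,0],[0,0,0]],[[0,0,0],[0,0,0]],[[0,0,0],[0,0,0]],[[0,0,0],[0,0,0]],[[0,0,0],[0,0,0.5]],[[0,0,0],[0,0,0.5]],[[0,0,0],[0,0,0.5]],[[0,0,0],[0,0,0.5]],[[0,0,0],[0,0,0.5]],[[0,0,0],[0,0,0]]], "fingers": 1, "newtons": 60}}

```text
clock: 41.02
position: [0.6634, 0.0379, 0.1898]
ee_rot: [0.204, 3.126, -0.001]
force: [6.4, -2.1, 2.8]
grip_width: 0.0404
finger_force: 60.9
```

Run:
```python
from h import *
s=sense(); M=R.from_rotvec(s['ee_rot']).as_matrix()
print(s['clock'],s['position'],s['force'],s['moment'],s['grip_width'],np.degrees(np.arctan2(-M[0,1],M[1,1])))
```

```text
41.025 [0.66343768 0.03794151 0.18976739] [ 6.44443447 -2.07973167  2.83513146] [-0.95072086 -1.30438539  0.16812514] 0.04037450411656161 -7.448673028926398
```

{"op": "step_arm", "data": {"increments": [[[0,0,0],[0,0,0.6]],[[0,0,0],[0,0,0.6]],[[0,0,0],[0,0,0.6]],[[0,0,0],[0,0,0.6]],[[0,0,0],[0,0,0.6]],[[0,0,0],[0,0,0]]]}}

```text
clock: 41.78
position: [0.6628, 0.037, 0.1897]
ee_rot: [0.533, 3.089, -0.001]
force: [4.4, -4.4, 5.6]
grip_width: 0.0403
finger_force: 62.4
```

```bash
cat > st.py <<'E'
from h import *
s=sense(); M=R.from_rotvec(s['ee_rot']).as_matrix()
print(s['clock'],s['position'].round(4),s['force'].round(1),s['moment'].round(3),s['grip_width'].round(4),np.degrees(np.arctan2(-M[0,1],M[1,1])).round(1),s['q'].round(2))
E
python3 st.py
```

```text
Traceback (most recent call last):
  File "st.py", line 3, in <module>
    print(s['clock'],s['position'].round(4),s['force'].round(1),s['moment'].round(3),s['grip_width'].round(4),np.degrees(np.arctan2(-M[0,1],M[1,1])).round(1),s['q'].round(2))
                                                                                     ^^^^^^^^^^^^^^^^^^^^^
AttributeError: 'float' object has no attribute 'round'
```

```bash
sed -i "s/s\['grip_width'\].round(4)/round(s['grip_width'],4)/" st.py; python3 st.py
```

```text
41.775 [0.6628 0.037  0.1897] [ 4.4 -4.4  5.6] [-1.072 -0.891 -0.051] 0.0403 -19.6 [-0.31  0.66  0.28  1.84 -0.28  0.66  1.36]
```

{"op": "step_arm", "data": {"increments": [[[0,0,0],[0,0,0.6]],[[0,0,0],[0,0,0.6]],[[0,0,0],[0,0,0.6]],[[0,0,0],[0,0,0.6]],[[0,0,0],[0,0,0.6]],[[0,0,0],[0,0,0]]]}}

```text
clock: 42.52
position: [0.6614, 0.0368, 0.1896]
ee_rot: [0.854, 3.019, -0.001]
force: [2.3, -4.6, 6.4]
grip_width: 0.0402
finger_force: 62.9
```

```bash
python3 st.py
```

```text
42.525 [0.6614 0.0368 0.1896] [ 2.3 -4.6  6.4] [-1.001 -0.432 -0.085] 0.0402 -31.6 [-0.35  0.67  0.34  1.85 -0.33  0.67  1.2 ]
```

{"op": "step_arm", "data": {"increments": [[[0,0,0],[0,0,0.9]],[[0,0,0],[0,0,0.9]],[[0,0,0],[0,0,0.9]],[[0,0,0],[0,0,0.9]],[[0,0,0],[0,0,0.9]],[[0,0,0],[0,0,0.9]],[[0,0,0],[0,0,0.9]],[[0,0,0],[0,0,0.9]]]}}

```text
clock: 43.52
position: [0.66, 0.0361, 0.189]
ee_rot: [1.575, 2.716, -0.005]
force: [0.3, -6.1, 5.6]
grip_width: 0.04
finger_force: 64.1
```

```bash
python3 st.py
```

```text
43.525 [0.66   0.0361 0.189 ] [ 0.3 -6.1  5.6] [-1.018 -0.167  1.819] 0.04 -60.2 [-0.44  0.7   0.48  1.85 -0.47  0.7   0.82]
```

{"op": "step_arm", "data": {"increments": [[[0,0,0],[0,0,0.9]],[[0,0,0],[0,0,0.9]],[[0,0,0],[0,0,0.9]],[[0,0,0],[0,0,0.9]],[[0,0,0],[0,0,0.9]],[[0,0,0],[0,0,0.9]],[[0,0,0],[0,0,0.9]],[[0,0,0],[0,0,0.9]]]}}

```text
clock: 44.52
position: [0.6586, 0.036, 0.1884]
ee_rot: [2.202, 2.24, -0.007]
force: [-1.5, -8.7, 4.7]
grip_width: 0.0403
finger_force: 65.2
```

```bash
python3 st.py
```

```text
44.525 [0.6586 0.036  0.1884] [-1.5 -8.7  4.7] [-1.79   0.356  0.239] 0.0403 -89.0 [-0.52  0.73  0.61  1.86 -0.6   0.74  0.44]
```

{"op": "step_arm", "data": {"increments": [[[0,0,0],[0,0,0]],[[0,0,0],[0,0,0]]], "newtons": 110}}

```text
clock: 44.78
position: [0.6586, 0.0359, 0.1886]
ee_rot: [2.205, 2.238, -0.006]
force: [-2.0, -6.6, 7.1]
grip_width: 0.0395
finger_force: 109.7
```

```bash
python3 st.py
```

```text
44.775 [0.6586 0.0359 0.1886] [-2.  -6.6  7.1] [-1.226  0.501  0.237] 0.0395 -89.1 [-0.52  0.73  0.61  1.86 -0.6   0.74  0.44]
```

{"op": "step_arm", "data": {"increments": [[[0,0,0],[0,0,0.7]],[[0,0,0],[0,0,0.7]],[[0,0,0],[0,0,0.7]],[[0,0,0],[0,0,0]]]}}

```text
clock: 45.28
position: [0.6586, 0.0385, 0.1885]
ee_rot: [-2.358, -2.072, 0.003]
force: [-2.0, -3.1, 8.0]
grip_width: 0.0397
finger_force: 110.4
```

```bash
python3 st.py
```

```text
45.275 [0.6586 0.0385 0.1885] [-2.  -3.1  8. ] [-0.418  0.382  0.444] 0.0397 -97.4 [-0.55  0.75  0.65  1.86 -0.64  0.76  0.33]
```

{"op": "step_arm", "data": {"increments": [[[0,0,0],[0,0,0.7]],[[0,0,0],[0,0,0.7]],[[0,0,0],[0,0,0.7]],[[0,0,0],[0,0,0]]]}}

```text
clock: 45.78
position: [0.6593, 0.0411, 0.1886]
ee_rot: [-2.498, -1.898, 0.0]
force: [-1.6, 0.9, 7.6]
grip_width: 0.0396
finger_force: 110.4
```

```bash
python3 st.py
```

```text
45.775 [0.6593 0.0411 0.1886] [-1.6  0.9  7.6] [0.182 0.204 0.869] 0.0396 -105.5 [-0.57  0.76  0.69  1.86 -0.68  0.78  0.22]
```

Torque builds again (0.24→0.87 N m) and the tool creeps round a standing nut: it is on its stop. Release, rise, unwind 108°.

{"op": "step_arm", "data": {"increments": [[[0,0,0],[0,0,0]],[[0,0,0],[0,0,0]],[[0,0,0],[0,0,0]],[[0,0,-0.4],[0,0,0]],[[0,0,-0.6],[0,0,0]],[[0,0,-0.6],[0,0,0]],[[0,0,-0.4],[0,0,-1]],[[0,0,0],[0,0,-1]],[[0,0,0],[0,0,-1]],[[0,0,0],[0,0,-1]],[[0,0,0],[0,0,-1]],[[0,0,0],[0,0,-1]],[[0,0,0],[0,0,-1]],[[0,0,0],[0,0,-1]],[[0,0,0],[0,0,-1]],[[0,0,0],[0,0,-1]],[[0,0,0],[0,0,-1]],[[0,0,0],[0,0,-1]],[[0,0,0],[0,0,-1]],[[0,0,0],[0,0,-1]]], "fingers": -0.5, "newtons": 60}}

```text
clock: 48.28
position: [0.6603, 0.0386, 0.2899]
ee_rot: [1.316, 2.851, 0.0]
force: [0.2, 0.3, 0.4]
grip_width: 0.064
finger_force: 0.0
```

{"op": "step_arm", "data": {"increments": [[[0,0,0],[0,0,-1]],[[0,0,0],[0,0,-1]],[[0,0,0],[0,0,-1]],[[0,0,0],[0,0,-1]],[[0,0,0],[0,0,-1]],[[0,0,0],[0,0,-1]],[[0,0,0],[0,0,-1]],[[0,0,0],[0,0,-1]],[[0,0,0],[0,0,-1]],[[0,0,0],[0,0,-1]],[[0,0,0],[0,0,-1]],[[0,0,0],[0,0,-1]],[[0,0,0],[0,0,-1]],[[0,0,0],[0,0,0]]]}}

```text
clock: 50.02
position: [0.6603, 0.0384, 0.2897]
ee_rot: [-0.062, 3.14, -0.001]
force: [-0.1, -1.1, -0.7]
grip_width: 0.0639
finger_force: 0.0
```

```bash
python3 st.py
python3 - <<'E'
from h import *
s=sense(); M=R.from_rotvec(s['ee_rot']).as_matrix()
g=(.506,-.270,.23); print(M.T@(np.array(g)-s['position'])/.05)
E
```

```text
50.025 [0.6603 0.0384 0.2897] [-0.1 -1.1 -0.7] [ 0.021  0.011 -0.019] 0.0639 2.3 [-0.31  0.54  0.27  1.78 -0.18  0.85  1.65]
[ 3.32975928 -6.04041953  1.19219704]
```

{"op": "step_arm", "data": {"increments": [[[0.67,0,0],[0,0,0]],[[0.67,0,0],[0,0,0]],[[0.67,0,0],[0,0,0]],[[0.67,0,0],[0,0,0]],[[0.65,0,0],[0,0,0]],[[0,-0.75,0],[0,0,0]],[[0,-0.75,0],[0,0,0]],[[0,-0.75,0],[0,0,0]],[[0,-0.75,0],[0,0,0]],[[0,-0.75,0.3],[0,0,0]],[[0,-0.75,0.3],[0,0,0]],[[0,-0.75,0.3],[0,0,0]],[[0,-0.78,0.3],[0,0,0]],[[0,0,0],[0,0,0]],[[0,0,0],[0,0,0]]], "fingers": -0.2}}

```text
clock: 51.9
position: [0.5064, -0.2689, 0.2288]
ee_rot: [-0.064, 3.141, 0.0]
force: [-0.1, 0.6, -0.4]
grip_width: 0.051
finger_force: 0.0
```

```bash
python3 st.py
cat > lf.py <<'E'
import sys
from h import *
import pickle
tag=sys.argv[1]
c=calibration("wrist"); pickle.dump(c,open(f"{tag}.pkl","wb")); a=camera("wrist");cv2.imwrite(f"pics/{tag}.png",a)
h=cv2.cvtColor(a,cv2.COLOR_BGR2HSV)
b=((h[...,1]<50)&(h[...,2]>110)).astype(np.uint8)
n,l,st,ce=cv2.connectedComponentsWithStats(b)
for i in range(1,n):
  if st[i,4]>1200:
    cn,_=cv2.findContours((l==i).astype(np.uint8),0,2); r=cv2.minAreaRect(max(cn,key=len)); bx=cv2.boxPoints(r); P=np.array([px2pt(c,u,v,.008) for u,v in bx])
    print(st[i],"ctr",px2pt(c,*ce[i],.008).round(4)[:2],"corners",P[:,:2].round(4).tolist(), bx.round().tolist())
E
python3 lf.py w8
```

```text
51.9 [ 0.5064 -0.2689  0.2288] [-0.1  0.6 -0.4] [ 0.052 -0.022 -0.015] 0.051 2.3 [ 0.21  0.52  0.27  2.02 -0.23  0.63  2.24]
[  541   157    99   186 10713] ctr [0.5555 0.015 ] corners [[0.6805, -0.0115], [0.4584, -0.0239], [0.4719, 0.0528], [0.7016, 0.083]] [[537.0, 336.0], [582.0, 144.0], [656.0, 161.0], [611.0, 353.0]]
[ 522  158   53  166 2628] ctr [ 0.5498 -0.0318] corners [[0.6615, -0.0374], [0.4697, -0.0447], [0.4729, -0.0266], [0.6662, -0.0157]] [[519.0, 321.0], [557.0, 155.0], [575.0, 159.0], [537.0, 325.0]]
[ 286  235   52   85 2409] ctr [ 0.6172 -0.2746] corners [[0.5719, -0.306], [0.5612, -0.2672], [0.6576, -0.244], [0.6701, -0.286]] [[285.0, 241.0], [323.0, 233.0], [340.0, 312.0], [302.0, 320.0]]
```

View pics/w8.png

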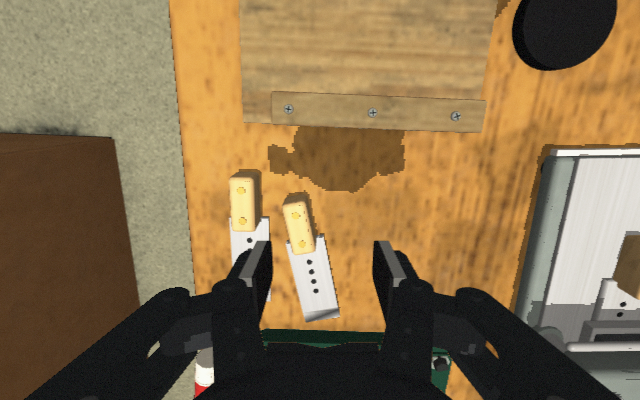

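The 10 mm leaf (four holes) has been knocked: grip now (299,226), tip (320,316), close to the 6 mm leaf with its grip at (243,204). I'll take the 6 first, gripping toward its rear.

Run:
```python
from h import *
import pickle
c=pickle.load(open("w8.pkl","rb")); f=lambda u,v,z=.03: px2pt(c,u,v,z)
for n,pts in(("6",[(231,178),(255,178),(257,230),(232,231)]),("10",[(283,204),(304,199),(316,249),(294,254)])):
    P=np.array([f(*p) for p in pts]); ctr=P.mean(0); d=P[2:].mean(0)-P[:2].mean(0); 
    print(n,ctr.round(4),np.degrees(np.arctan2(d[1],d[0])).round(1),"len",np.linalg.norm(d).round(3),"wid",np.linalg.norm(P[1]-P[0]).round(3),P[:,:2].round(4).tolist())
s=sense(); M=R.from_rotvec(s['ee_rot']).as_matrix(); print(M.round(3))
```

```text
6 [ 0.5258 -0.3427  0.03  ] -0.4 len 0.052 wid 0.022 [[0.5003, -0.3534], [0.4994, -0.3316], [0.5507, -0.3308], [0.5527, -0.3549]]
10 [ 0.5461 -0.2902  0.03  ] 13.2 len 0.053 wid 0.02 [[0.5234, -0.306], [0.5177, -0.2864], [0.5685, -0.2735], [0.5748, -0.2949]]
[[-0.999 -0.042  0.   ]
 [-0.042  0.999  0.   ]
 [-0.     0.    -1.   ]]
```

{"op": "step_arm", "data": {"increments": [[[-0.043,-0.373,0],[0,0,0.15]],[[-0.043,-0.373,0],[0,0,0.15]],[[-0.043,-0.373,0],[0,0,0.15]],[[-0.043,-0.373,0],[0,0,0.15]],[[0,0,0.4],[0,0,0]],[[0,0,0.6],[0,0,0]],[[0,0,0.6],[0,0,0]],[[0,0,0],[0,0,0]]], "fingers": 0.16}}

```text
clock: 52.95
position: [0.5156, -0.3434, 0.1463]
ee_rot: [-0.002, -3.137, -0.004]
force: [0.2, 0.1, -1.1]
grip_width: 0.0359
finger_force: 0.0
```

```bash
python3 st.py; python3 lf.py w9 >/dev/null
```

```text
52.95 [ 0.5156 -0.3434  0.1463] [ 0.2  0.1 -1.1] [ 0.012  0.005 -0.004] 0.0359 -0.1 [ 0.36  0.68  0.23  1.96 -0.28  0.54  2.35]
```

View pics/w9.png

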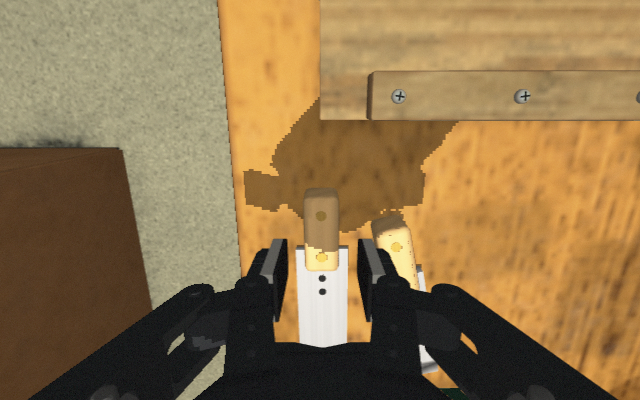

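Leaf 6's grip centred between the fingers at (321,230); the right finger should pass just clear of the 10's grip at (385,240).

{"op": "step_arm", "data": {"increments": [[[0,0,0.4],[0,0,0]],[[0,0,0.4],[0,0,0]],[[0,0,0.3],[0,0,0]],[[0,0,0.22],[0,0,0]],[[0,0,0],[0,0,0]],[[0,0,0],[0,0,0]]]}}

```text
clock: 53.75
position: [0.5171, -0.3436, 0.0827]
ee_rot: [0.0, 3.141, -0.001]
force: [0.4, -0.2, -0.0]
grip_width: 0.0359
finger_force: 0.0
```

{"op": "step_arm", "data": {"increments": [[[0,0,0],[0,0,0]],[[0,0,0],[0,0,0]],[[0,0,0],[0,0,0]]], "fingers": 1, "newtons": 70}}

```text
clock: 54.12
position: [0.5173, -0.3437, 0.0833]
ee_rot: [0.0, 3.14, -0.001]
force: [-0.8, 0.5, 5.8]
grip_width: 0.0225
finger_force: 70.2
```

{"op": "step_arm", "data": {"increments": [[[0,0,-0.5],[0,0,0]],[[0,0,-0.6],[0,0,0]],[[0,0,-0.6],[0,0,0]],[[0,0,-0.6],[0,0,0]],[[0,0,-0.6],[0,0,0]],[[0,0,-0.6],[0,0,0]],[[0,0,0],[0,0,0]]]}}

```text
clock: 55.0
position: [0.5178, -0.344, 0.2594]
ee_rot: [-0.0, 3.138, -0.004]
force: [-0.3, 0.0, -1.4]
grip_width: 0.0224
finger_force: 69.4
```

```bash
python3 st.py
python3 - <<'E'
from h import *
import pickle
c=pickle.load(open("w2.pkl","rb")); f=lambda u,v: px2pt(c,u,v,.02)
# tray top corners from w2 (near-right, far-right, far-left)
A,B,C=f(499,59),f(448,229),f(601,253); print(A,B,C,np.linalg.norm(A-B),np.linalg.norm(B-C),"ctr",(A+C)/2,"yaw",np.degrees(np.arctan2(*(B-A)[[1,0]])))
ct=calibration("top"); a=cv2.imread("pics/top0.png"); h=cv2.cvtColor(a,cv2.COLOR_BGR2HSV)
m=((h[...,0]<14)&(h[...,1]>120)).astype(np.uint8); m[:, :140]=0; m[:,240:]=0; m[:160]=0; m[265:]=0
n,l,st,ce=cv2.connectedComponentsWithStats(m); i=1+np.argmax(st[1:,4]); cn,_=cv2.findContours((l==i).astype(np.uint8),0,2); r=cv2.minAreaRect(max(cn,key=len)); print(st[i],r,px2pt(ct,*r[0],.02)); P=np.array([px2pt(ct,*p,.02) for p in cv2.boxPoints(r)]);print(P.round(4).tolist())
E
```

```text
55.0 [ 0.5178 -0.344   0.2594] [-0.3  0.  -1.4] [0.01  0.019 0.026] 0.0224 0.0 [ 0.3   0.53  0.3   1.9  -0.22  0.74  2.3 ]
[0.40792432 0.33044188 0.02      ] [0.59310628 0.31104587 0.02      ] [0.61537041 0.50181739 0.02      ] 0.18619496091969984 0.19206629581118442 ctr [0.51164736 0.41612963 0.02      ] yaw -5.97937338044954
[180 196  43  54 418] ((199.5851593017578, 221.1514892578125), (26.833148956298828, 60.83070373535156), 20.85445785522461) [0.49365797 0.39185258 0.02      ]
[[0.4215, 0.4547, 0.02], [0.5954, 0.4054, 0.02], [0.5676, 0.3274, 0.02], [0.3953, 0.3787, 0.02]]
```

{"op": "step_arm", "data": {"increments": [[[0.058,0.4,0],[0,0,0]],[[0.058,0.7,0],[0,0,0]],[[0.058,0.8,0],[0,0,0]],[[0.058,0.85,0],[0,0,0]],[[0.058,0.85,0],[0,0,0]],[[0.058,0.85,0],[0,0,0]],[[0.058,0.85,0],[0,0,0]],[[0.058,0.85,0],[0,0,0]],[[0.058,0.85,0],[0,0,0]],[[0.058,0.85,0],[0,0,0]],[[0.058,0.85,0],[0,0,0]],[[0.058,0.85,0],[0,0,0]],[[0.058,0.85,0],[0,0,0]],[[0.058,0.85,0],[0,0,0]],[[0.058,0.85,0],[0,0,0]],[[0.058,0.85,0],[0,0,0]],[[0.058,0.85,0],[0,0,0]],[[0.058,0.85,0],[0,0,0]],[[0.058,0.85,0],[0,0,0]],[[0.058,0.64,0],[0,0,0]]]}}

```text
clock: 57.5
position: [0.4554, 0.4657, 0.2549]
ee_rot: [0.005, -3.137, 0.004]
force: [0.1, 0.7, -1.9]
grip_width: 0.0225
finger_force: 69.4
```

{"op": "step_arm", "data": {"increments": [[[0,0,0],[0,0,0.5]],[[0,0,0],[0,0,0.5]],[[0,0,0],[0,0,0.5]],[[0,0,0],[0,0,0]],[[0,0,0],[0,0,0]]]}}

```text
clock: 58.12
position: [0.4591, 0.463, 0.2575]
ee_rot: [0.166, 3.137, -0.0]
force: [-0.7, 0.2, -2.2]
grip_width: 0.0227
finger_force: 69.4
```

```bash
python3 st.py; python3 lf.py w10 >/dev/null
python3 - <<'E'
from h import *
import pickle
c=pickle.load(open("w10.pkl","rb"))
t=camera("top"); cv2.imwrite("pics/top10.png",t)
a=cv2.imread("pics/w10.png"); Rz=R.from_euler('z',-.105).as_matrix()
for i,j in((-1,-1),(-1,1),(1,1),(1,-1)): 
    u,v=pt2px(c,np.array([.510,.4155,.02])+Rz@np.array([.0975*i,.095*j,0])); cv2.circle(a,(int(u),int(v)),4,(255,0,255),2); print(u,v)
cv2.imwrite("pics/w10m.png",a)
E
```

```text
58.125 [0.4591 0.463  0.2575] [-0.7  0.2 -2.2] [0.026 0.009 0.013] 0.0227 -6.0 [-1.08  0.57  0.32  1.83 -0.25  0.78  0.84]
186.65193589914577 137.51801407312456
375.96031007732626 137.4711359233034
367.5469754769621 303.60605134372713
207.99862420203743 303.61780141093016
```

View pics/w10m.png

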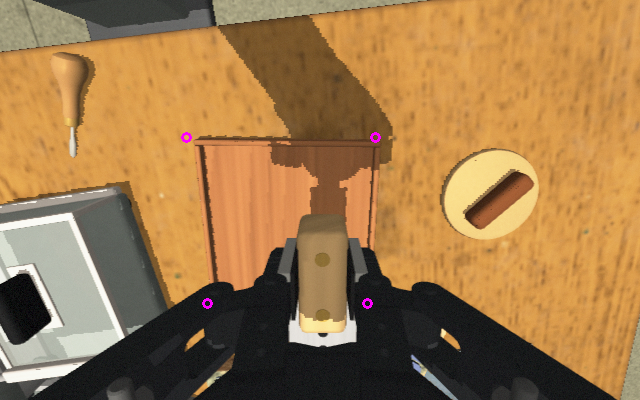

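Tray's near edge is at row 138, columns 196–382 (about 8 px right of my marks), so the tray lies ~7 mm further left than estimated; the leaf hangs square to it. Shift 5 mm and lower.

{"op": "step_arm", "data": {"increments": [[[0,0.1,0.5],[0,0,0]],[[0,0,0.6],[0,0,0]],[[0,0,0.6],[0,0,0]],[[0,0,0.6],[0,0,0]],[[0,0,0.5],[0,0,0]],[[0,0,0.3],[0,0,0]],[[0,0,0.14],[0,0,0]],[[0,0,0.06],[0,0,0]],[[0,0,0.04],[0,0,0]],[[0,0,0],[0,0,0]],[[0,0,0],[0,0,0]]]}}

```text
clock: 59.6
position: [0.4596, 0.4688, 0.0909]
ee_rot: [0.164, 3.137, 0.001]
force: [-0.2, -0.1, -2.4]
grip_width: 0.0222
finger_force: 69.4
```

```bash
python3 st.py
```

```text
59.6 [0.4596 0.4688 0.0909] [-0.2 -0.1 -2.4] [ 0.009  0.08  -0.042] 0.0222 -6.0 [-1.01  0.79  0.22  1.88 -0.33  0.5   0.9 ]
```

Still 1–2 mm up; release, rise and look.

{"op": "step_arm", "data": {"increments": [[[0,0,0.02],[0,0,0]],[[0,0,0],[0,0,0]],[[0,0,0],[0,0,0]],[[0,0,0],[0,0,0]],[[0,0,0],[0,0,0]],[[0,0,-0.4],[0,0,0]],[[0,0,-0.6],[0,0,0]],[[0,0,-0.6],[0,0,0]],[[0,0,-0.6],[0,0,0]],[[0,0,-0.6],[0,0,0]],[[0,0,-0.6],[0,0,0]],[[0,0,0],[0,0,0]],[[0,0,0],[0,0,0]]], "fingers": 0.16}}

```text
clock: 61.22
position: [0.459, 0.4683, 0.2596]
ee_rot: [-0.164, -3.137, 0.0]
force: [-0.8, -1.0, -0.4]
grip_width: 0.0356
finger_force: 0.0
```

```bash
python3 st.py; python3 lf.py w11
python3 - <<'E'
from h import *
s=sense(); M=R.from_rotvec(s['ee_rot']).as_matrix(); p=s['position']
cv2.imwrite("pics/top11.png",camera("top"))
a=cv2.imread("pics/top11.png")
print(M.T@(np.array([.540,-.2915,p[2]])-p)/.05)
cv2.imwrite("pics/j11.png",np.vstack([cv2.resize(cv2.imread("pics/w11.png"),(480,300)),cv2.resize(a[130:260,140:460],(480,195))]))
E
```

```text
61.225 [0.459  0.4683 0.2596] [-0.8 -1.  -0.4] [-0.028 -0.038 -0.023] 0.0356 -6.0 [-1.09  0.57  0.33  1.82 -0.25  0.79  0.83]
[    0   201   120   197 12896] ctr [0.5782 0.1203] corners [[0.4772, 0.0565], [0.4611, 0.2076], [0.7076, 0.1774], [0.7355, -0.0081]] [[-32.0, 227.0], [91.0, 201.0], [128.0, 376.0], [5.0, 402.0]]
[ 305  203   36   80 2456] ctr [0.5432 0.4597] corners [[0.4883, 0.445], [0.4924, 0.484], [0.5929, 0.4752], [0.5885, 0.4329]] [[305.0, 203.0], [340.0, 203.0], [340.0, 282.0], [305.0, 282.0]]
[-3.20239368e+00 -1.49402661e+01  1.40394192e-02]
```

View pics/j11.png

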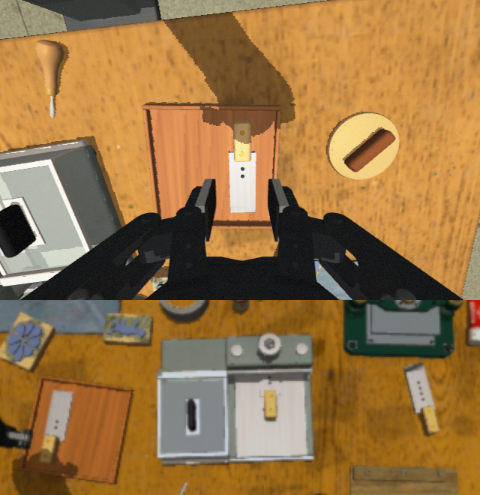

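Leaf 6 lies flat in the left half of the tray (wrist crop (242,165)); leaf 10 is at the right (425,400 in the lower half); the press stands with leaf 8 in.

{"op": "step_arm", "data": {"increments": [[[-0.164,-0.5,0],[0,0,0]],[[-0.164,-0.75,0],[0,0,0]],[[-0.164,-0.75,0],[0,0,0]],[[-0.164,-0.75,0],[0,0,0]],[[-0.164,-0.75,0],[0,0,0]],[[-0.164,-0.75,0],[0,0,0]],[[-0.164,-0.75,0],[0,0,0]],[[-0.164,-0.75,0],[0,0,0]],[[-0.164,-0.75,0],[0,0,0]],[[-0.164,-0.75,0],[0,0,0]],[[-0.164,-0.75,0],[0,0,0]],[[-0.164,-0.75,0],[0,0,0]],[[-0.164,-0.75,0],[0,0,0]],[[-0.164,-0.75,0],[0,0,0]],[[-0.164,-0.75,0],[0,0,0]],[[-0.164,-0.75,0],[0,0,0]],[[-0.164,-0.75,0],[0,0,0]],[[-0.164,-0.75,0],[0,0,0]],[[-0.164,-0.8,0],[0,0,0]],[[-0.164,-0.9,0],[0,0,0]]]}}

```text
clock: 63.82
position: [0.5422, -0.2941, 0.2587]
ee_rot: [-0.166, -3.135, -0.001]
force: [0.5, -0.9, -0.0]
grip_width: 0.0357
finger_force: 0.0
```

{"op": "step_arm", "data": {"increments": [[[0,0,0],[0,0,-0.95]],[[0,0,0],[0,0,-0.95]],[[0,0,0.3],[0,0,-0.95]],[[0,0,0.5],[0,0,-0.95]],[[0,0,0.5],[0,0,-0.95]],[[0,0,0],[0,0,0]],[[0,0,0],[0,0,0]]], "fingers": -0.1}}

```text
clock: 64.7
position: [0.5436, -0.293, 0.1948]
ee_rot: [0.352, -3.121, 0.001]
force: [0.0, -0.1, 0.0]
grip_width: 0.047
finger_force: 0.0
```

```bash
python3 st.py; python3 lf.py w12
```

```text
64.7 [ 0.5436 -0.293   0.1948] [ 0.  -0.1  0. ] [-0.009  0.016 -0.02 ] 0.047 12.9 [ 0.28  0.6   0.2   1.94 -0.2   0.61  2.41]
[ 547  176   93  169 3241] ctr [ 0.547  -0.0273] corners [[0.6497, -0.0343], [0.4676, -0.0408], [0.4713, -0.0214], [0.656, -0.011]] [[544.0, 341.0], [627.0, 172.0], [645.0, 181.0], [562.0, 350.0]]
[ 566  206   74  177 5896] ctr [0.5981 0.0146] corners [[0.672, -0.0042], [0.4932, -0.0155], [0.5036, 0.0368], [0.6893, 0.0586]] [[561.0, 363.0], [639.0, 206.0], [685.0, 228.0], [607.0, 386.0]]
[ 303  218   45   95 3224] ctr [ 0.6164 -0.2753] corners [[0.5718, -0.3058], [0.5628, -0.2669], [0.6604, -0.2422], [0.6703, -0.2852]] [[303.0, 218.0], [347.0, 218.0], [347.0, 312.0], [303.0, 312.0]]
```

View pics/w12.png

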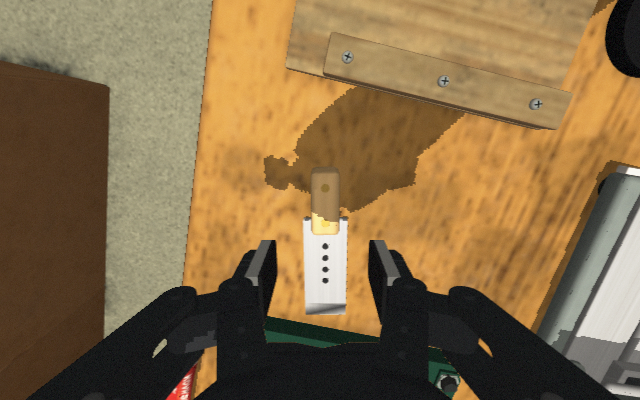

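Leaf 10 lies square between the fingers, grip centre (325,202).

{"op": "step_arm", "data": {"increments": [[[0,0.03,0.5],[0,0,0]],[[0,0,0.5],[0,0,0]],[[0,0,0.5],[0,0,0]],[[0,0,0.45],[0,0,0]],[[0,0,0.32],[0,0,0]],[[0,0,0],[0,0,0]],[[0,0,0],[0,0,0]]]}}

```text
clock: 65.62
position: [0.5446, -0.2909, 0.0818]
ee_rot: [-0.355, 3.12, -0.002]
force: [-0.4, -0.6, -0.2]
grip_width: 0.0472
finger_force: 0.0
```

{"op": "step_arm", "data": {"increments": [[[0,0,0],[0,0,0]],[[0,0,0],[0,0,0]],[[0,0,0],[0,0,0]],[[0,0,0],[0,0,0]]], "fingers": 1, "newtons": 70}}

```text
clock: 66.12
position: [0.5447, -0.2908, 0.0821]
ee_rot: [-0.356, 3.12, -0.001]
force: [-0.8, 0.8, 5.9]
grip_width: 0.0225
finger_force: 70.8
```

{"op": "step_arm", "data": {"increments": [[[0,0,-0.5],[0,0,0]],[[0,0,-0.6],[0,0,0]],[[0,0,-0.6],[0,0,0]],[[0,0,-0.6],[0,0,0]],[[0,0,-0.6],[0,0,0.95]],[[0,0,-0.6],[0,0,0.95]],[[0,0,0],[0,0,0.95]],[[0,0,0],[0,0,0.95]],[[0,0,0],[0,0,0.95]],[[0,0,0],[0,0,0]],[[0,0,0],[0,0,0]]]}}

```text
clock: 67.5
position: [0.5438, -0.2903, 0.2557]
ee_rot: [-0.163, -3.137, -0.0]
force: [0.3, -0.2, -1.6]
grip_width: 0.0226
finger_force: 69.9
```

```bash
python3 st.py
python3 - <<'E'
from h import *
s=sense(); M=R.from_rotvec(s['ee_rot']).as_matrix(); p=s['position']
# leaf6 TCP was (.4595,.4687), 8.5 mm behind its origin; second: 80 mm to the right in tray axes, now TCP ~3mm ahead of origin
Rz=R.from_euler('z',-.105).as_matrix(); t=np.array([.4595,.4687,p[2]])+Rz@np.array([.0115,-.080,0]); print(t,M.T@(t-p)/.05)
E
```

```text
67.5 [ 0.5438 -0.2903  0.2557] [ 0.3 -0.2 -1.6] [ 0.048  0.034 -0.013] 0.0226 -5.9 [ 0.18  0.53  0.33  1.91 -0.25  0.74  2.12]
[0.46255209 0.38793531 0.25572285] [3.02151953e+00 1.33231259e+01 4.49396042e-03]
```

{"op": "step_arm", "data": {"increments": [[[0.151,0.4,0],[0,0,0]],[[0.151,0.66,0],[0,0,0]],[[0.151,0.68,0],[0,0,0]],[[0.151,0.68,0],[0,0,0]],[[0.151,0.68,0],[0,0,0]],[[0.151,0.68,0],[0,0,0]],[[0.151,0.68,0],[0,0,0]],[[0.151,0.68,0],[0,0,0]],[[0.151,0.68,0],[0,0,0]],[[0.151,0.68,0],[0,0,0]],[[0.151,0.68,0],[0,0,0]],[[0.151,0.68,0],[0,0,0]],[[0.151,0.68,0],[0,0,0]],[[0.151,0.68,0],[0,0,0]],[[0.151,0.68,0],[0,0,0]],[[0.151,0.68,0],[0,0,0]],[[0.151,0.68,0],[0,0,0]],[[0.151,0.68,0],[0,0,0]],[[0.151,0.68,0],[0,0,0]],[[0.151,0.7,0],[0,0,0]]]}}

```text
clock: 70.0
position: [0.4614, 0.3891, 0.2558]
ee_rot: [-0.162, -3.136, 0.0]
force: [0.2, -0.3, -2.4]
grip_width: 0.0227
finger_force: 69.8
```

{"op": "step_arm", "data": {"increments": [[[0,0,0],[0,0,0]],[[0,0,0],[0,0,0]],[[0,0,0.5],[0,0,0]],[[0,0,0.6],[0,0,0]],[[0,0,0.6],[0,0,0]],[[0,0,0],[0,0,0]],[[0,0,0],[0,0,0]]]}}

```text
clock: 70.88
position: [0.4642, 0.3869, 0.1719]
ee_rot: [0.167, 3.136, 0.001]
force: [0.3, -0.3, -0.5]
grip_width: 0.0227
finger_force: 69.8
```

```bash
python3 st.py; python3 lf.py w13
```

```text
70.875 [0.4642 0.3869 0.1719] [ 0.3 -0.3 -0.5] [ 0.017  0.015 -0.039] 0.0227 -6.1 [-0.97  0.63  0.28  1.99 -0.31  0.56  0.99]
[    0   198   142   188 13987] ctr [0.5245 0.1425] corners [[0.6234, 0.046], [0.4357, 0.1268], [0.4478, 0.2403], [0.6382, 0.1859]] [[0.0, 385.0], [0.0, 198.0], [141.0, 198.0], [141.0, 385.0]]
[ 392  219   53   72 2498] ctr [0.5257 0.4602] corners [[0.5526, 0.4361], [0.4872, 0.4456], [0.4967, 0.4862], [0.5633, 0.4798]] [[388.0, 288.0], [397.0, 218.0], [446.0, 224.0], [438.0, 294.0]]
[ 288  302   69   45 1422] ctr [0.5942 0.3724] corners [[0.5616, 0.3431], [0.5638, 0.4051], [0.6114, 0.404], [0.6093, 0.3388]] [[286.0, 306.0], [355.0, 302.0], [357.0, 344.0], [289.0, 348.0]]
```

View pics/w13.png

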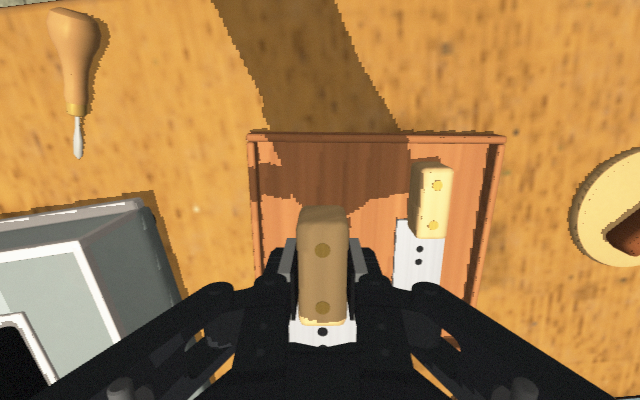

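Leaf 10 hangs over the free half of the tray: left inner wall at col 260, leaf 6's blade from col 395; room on both sides.

{"op": "step_arm", "data": {"increments": [[[0,0,0.4],[0,0,0]],[[0,0,0.5],[0,0,0]],[[0,0,0.4],[0,0,0]],[[0,0,0.2],[0,0,0]],[[0,0,0.1],[0,0,0]],[[0,0,0.06],[0,0,0]],[[0,0,0],[0,0,0]],[[0,0,0],[0,0,0]]]}}

```text
clock: 71.92
position: [0.4637, 0.3879, 0.0883]
ee_rot: [0.164, 3.137, 0.001]
force: [0.3, 0.2, -0.3]
grip_width: 0.0223
finger_force: 69.8
```

{"op": "step_arm", "data": {"increments": [[[0,0,0],[0,0,0]],[[0,0,0],[0,0,0]],[[0,0,0],[0,0,0]],[[0,0,0],[0,0,0]],[[0,0,-0.4],[0,0,0]],[[0,0,-0.6],[0,0,0]],[[0,0,-0.6],[0,0,0]],[[0,0,-0.6],[0,0,0]],[[0,0,-0.6],[0,0,0]],[[0,0,-0.4],[0,0,0]],[[0,0,0],[0,0,0]],[[0,0,0],[0,0,0]]], "fingers": 0.16}}

```text
clock: 73.42
position: [0.4631, 0.3874, 0.2479]
ee_rot: [-0.164, -3.137, 0.0]
force: [0.1, 0.2, -0.8]
grip_width: 0.0361
finger_force: 0.0
```

```bash
python3 st.py; python3 lf.py w14
python3 - <<'E'
from h import *
s=sense(); M=R.from_rotvec(s['ee_rot']).as_matrix(); p=s['position']
t=np.array([.530,.1825,p[2]]); print(M.T@(t-p)/.05)
E
```

```text
73.425 [0.4631 0.3874 0.2479] [ 0.1  0.2 -0.8] [ 0.039 -0.01  -0.008] 0.0361 -6.0 [-1.01  0.53  0.34  1.95 -0.26  0.71  0.95]
[    0   178   182   192 18500] ctr [0.533  0.1079] corners [[0.4585, 0.0224], [0.4467, 0.238], [0.6648, 0.2196], [0.6873, -0.0414]] [[-12.0, 208.0], [180.0, 177.0], [207.0, 347.0], [15.0, 378.0]]
[ 377  195   41   85 2202] ctr [0.5361 0.4626] corners [[0.5877, 0.4355], [0.487, 0.4451], [0.4933, 0.4857], [0.5947, 0.4797]] [[375.0, 278.0], [379.0, 194.0], [417.0, 196.0], [413.0, 279.0]]
[ 304  202   38   83 2491] ctr [0.5394 0.379 ] corners [[0.4874, 0.3642], [0.4915, 0.4038], [0.5922, 0.3951], [0.5877, 0.3519]] [[304.0, 202.0], [341.0, 202.0], [341.0, 284.0], [304.0, 284.0]]
[-1.76232634e+00 -3.93365855e+00  2.19453834e-03]
```

Both leaves measure 100 x 40 mm of blade flat in the tray, 83 mm apart. Now the guard.

{"op": "step_arm", "data": {"increments": [[[-0.294,-0.656,0],[0,0,0]],[[-0.294,-0.656,0],[0,0,0]],[[-0.294,-0.656,0],[0,0,0]],[[-0.294,-0.656,0],[0,0,0]],[[-0.294,-0.656,0],[0,0,0]],[[-0.294,-0.656,0],[0,0,0]],[[0,0,0],[0,0,-0.74]],[[0,0,0],[0,0,-0.74]],[[0,0,0],[0,0,-0.74]],[[0,0,0],[0,0,0]],[[0,0,0],[0,0,0]]], "fingers": -0.2}}

```text
clock: 74.85
position: [0.5304, 0.1826, 0.2473]
ee_rot: [0.078, -3.14, 0.001]
force: [0.3, 0.2, -0.4]
grip_width: 0.0515
finger_force: 0.0
```

```bash
python3 st.py
python3 - <<'E'
from h import *
c=calibration("wrist"); a=camera("wrist"); cv2.imwrite("pics/w15.png",a)
x0,y0=280,150; m=(a[y0:250,x0:370].max(2)<60).astype(np.uint8)
n,l,st,ce=cv2.connectedComponentsWithStats(m)
for i in range(1,n):
  if st[i,4]>200: u,v=st[i,0]+st[i,2]/2+x0,st[i,1]+st[i,3]/2+y0; print(st[i],u,v,px2pt(c,u,v,.112))
E
```

```text
74.85 [0.5304 0.1826 0.2473] [ 0.3  0.2 -0.4] [-0.042  0.019 -0.056] 0.0515 2.8 [-0.63  0.48  0.29  2.04 -0.22  0.66  1.43]
[  32   18   19   78 1359] 321.5 207.0 [0.52721849 0.1807845  0.112     ]
```

{"op": "step_arm", "data": {"increments": [[[0,0,0.4],[0,0,0]],[[0,0,0.5],[0,0,0]],[[0,0,0.5],[0,0,0]],[[0,0,0.35],[0,0,0]],[[0,0,0],[0,0,0]],[[0,0,0],[0,0,0]]]}}

```text
clock: 75.65
position: [0.5311, 0.1828, 0.1609]
ee_rot: [-0.079, 3.14, 0.0]
force: [-0.3, 0.1, -0.6]
grip_width: 0.0514
finger_force: 0.0
```

{"op": "step_arm", "data": {"increments": [[[0,0,0],[0,0,0]],[[0,0,0],[0,0,0]],[[0,0,0],[0,0,0]],[[0,0,0],[0,0,0]],[[0,0,0],[0,0,0]]], "fingers": 1, "newtons": 40}}

```text
clock: 76.28
position: [0.5311, 0.1819, 0.1613]
ee_rot: [-0.079, 3.14, -0.001]
force: [-0.3, -3.0, 6.0]
grip_width: 0.0133
finger_force: 40.1
```

{"op": "step_arm", "data": {"increments": [[[0,-0.1,0],[0,0,0]],[[0,-0.2,0],[0,0,0]],[[0,-0.2,0],[0,0,0]],[[0,-0.2,0],[0,0,0]],[[0,-0.2,0],[0,0,0]],[[0,-0.2,0],[0,0,0]],[[0,-0.2,0],[0,0,0]],[[0,-0.2,0],[0,0,0]],[[0,-0.2,0],[0,0,0]],[[0,-0.2,0],[0,0,0]],[[0,-0.2,0],[0,0,0]],[[0,-0.2,0],[0,0,0]],[[0,-0.2,0],[0,0,0]],[[0,-0.2,0],[0,0,0]],[[0,-0.2,0],[0,0,0]],[[0,-0.1,0],[0,0,0]],[[0,0,0],[0,0,0]]]}}

```text
clock: 78.4
position: [0.5391, 0.0327, 0.1612]
ee_rot: [-0.079, 3.138, 0.0]
force: [0.2, -1.4, 6.6]
grip_width: 0.0128
finger_force: 40.1
```

{"op": "step_arm", "data": {"increments": [[[0,-0.05,0],[0,0,0]],[[0,-0.05,0],[0,0,0]],[[0,-0.05,0],[0,0,0]],[[0,-0.05,0],[0,0,0]],[[0,0,0],[0,0,0]],[[0,0,0],[0,0,0]]]}}

```text
clock: 79.15
position: [0.5393, 0.0313, 0.1613]
ee_rot: [-0.088, 3.14, 0.015]
force: [-1.3, 15.5, 8.0]
grip_width: 0.0131
finger_force: 40.7
```

{"op": "step_arm", "data": {"increments": [[[0,0.09,0],[0,0,0]],[[0,0,0],[0,0,0]]]}}

```text
clock: 79.4
position: [0.5392, 0.0316, 0.1612]
ee_rot: [-0.084, 3.139, 0.007]
force: [-0.6, 7.5, 6.7]
grip_width: 0.0131
finger_force: 40.4
```

{"op": "step_arm", "data": {"increments": [[[0,0,0],[0,0,0]],[[0,0,0],[0,0,0]],[[0,0,0],[0,0,0]],[[0,0,0],[0,0,0]],[[0,0,-0.4],[0,0,0]],[[0,0,-0.6],[0,0,0]],[[0,0,-0.6],[0,0,0]],[[0,0,-0.6],[0,0,0]],[[0,0,0],[0,0,0]],[[0,0,0],[0,0,0]]], "fingers": -0.2}}

```text
clock: 80.65
position: [0.5379, 0.0274, 0.2699]
ee_rot: [0.079, -3.14, 0.0]
force: [-0.1, 0.1, -1.1]
grip_width: 0.0515
finger_force: 0.0
```

```bash
python3 st.py
python3 - <<'E'
from h import *
c=calibration("wrist"); a=camera("wrist"); cv2.imwrite("pics/w16.png",a)
x0,y0=280,150; m=(a[y0:250,x0:370].max(2)<60).astype(np.uint8)
n,l,st,ce=cv2.connectedComponentsWithStats(m)
for i in range(1,n):
  if st[i,4]>200: u,v=st[i,0]+st[i,2]/2+x0,st[i,1]+st[i,3]/2+y0; print(st[i],u,v,px2pt(c,u,v,.112))
# leaf grip seen through the guard?
h=cv2.cvtColor(a,cv2.COLOR_BGR2HSV); y=((h[...,0]>12)&(h[...,0]<32)&(h[...,1]>70)&(h[...,2]>120)).astype(np.uint8); y[:, :250]=0;y[:,400:]=0;y[:150]=0
n,l,st,ce=cv2.connectedComponentsWithStats(y); print([ (st[i].tolist()) for i in range(1,n) if st[i,4]>60])
# tray and bystanders, top camera: difference against the start
d=cv2.absdiff(camera("top"),cv2.imread("pics/top0.png")).max(2)>45
n,l,st,ce=cv2.connectedComponentsWithStats(d.astype(np.uint8)); print([st[i].tolist() for i in range(1,n) if st[i,4]>25])
E
```

```text
80.65 [0.5379 0.0274 0.2699] [-0.1  0.1 -1.1] [ 0.016 -0.011  0.045] 0.0515 2.9 [-0.34  0.42  0.27  2.07 -0.17  0.68  1.66]
[  40   14   17   70 1102] 328.5 199.0 [0.53543937 0.03111101 0.112     ]
[[250, 205, 4, 45, 109]]
[[200, 137, 167, 263, 18461], [434, 179, 16, 49, 618], [408, 185, 19, 50, 625], [368, 187, 16, 50, 600], [167, 190, 22, 50, 638], [194, 191, 21, 50, 626], [0, 259, 74, 41, 1853], [79, 274, 33, 11, 222], [313, 319, 36, 12, 349], [0, 344, 19, 56, 846], [310, 377, 43, 23, 536], [289, 383, 23, 17, 200], [341, 390, 4, 10, 28], [306, 393, 6, 7, 32]]
```

```bash
python3 -c "
from workcell import *
print(finish_job())"
```

```text
the job is handed in; nothing more can be done
None
```

The job is handed in at about 81 s. The 8 mm leaf slid in at 5–9 N and is home against the back stop, nipped by the tightened nut; the 6 and 10 mm leaves lie flat in the tray, the guard is shut, and I viewed 16 pictures, two over the limit of 14.

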